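# Feel out the free pockets of the test-plate tray and put the plates away in order

### The arm

A 6-joint arm with a two-finger parallel gripper is mounted at the origin on the work surface. World frame = base frame: x ahead of the robot, y to its left, z up, the work surface at z = 0. Lengths are in mm, angles in degrees, forces in N, time in s.
With the tool pointing down it reaches from about 300 to 850 mm from the base axis. Payload 4.2 kg.
Tool frame: the origin (TCP) lies on the front face of the gripper's body, between the roots of the fingers; the fingertips stand 78 mm ahead of it and the grasp point (between the pads) lies 60 mm ahead of it; x points along the fingers, y is the direction in which the jaws open and shut, and the axes are right-handed (so a half turn about x gives the same grasp; the last joint's range is limited). The gripper opens to 91 mm and grips with 3 to 60 N. Pads are 32 mm wide; open, the fingers measure 118 mm over their backs; the gripper's body (76 mm by 178 mm) begins 60 mm behind the grasp point.
Start: joints at [75.172, 18.312, 89.639, -0, 72.044, -1.146], TCP at [136.008, 558.692, 292.276] pointing down, gripper open.
Joint ranges: [-177.97, 177.97], [-48.28, 115.42], [12.27, 149.76], [-77.06, 257.06], [2.81, 150.46], [-146.56, 146.56]. Speed limits (degrees/s): [147.25, 147.25, 180, 180, 180, 180].

### API

Orientations are given as [roll, pitch, yaw] about the fixed x, y, z axes, in that order (R = Rz(yaw) Ry(pitch) Rx(roll)).
In Python, from workcell import status, viewer, env gives the robot as it stands. The module is installed in compiled form; this text tells all that it offers.
- The arm moves only by the tool move_arm, never from a script. Its argument "moves" is a list of rows, each a list of 3 entries, a list of its own where there are three numbers: the shift along the tool's x, y, z in cm, then the turn about the tool's x in rad, then the gripper's target within -1 to 1 (fully open at 1, half-way at 0, shut at -1). A call has 1 to 20 rows; each row is the pose to reach, as a shift and turn from the pose commanded when the call began, along the tool's axes at that moment; what a row does not reach only later rows make up. A row lasts 1/8 s, in which the tool goes at most 62.5 mm and 10.7 degrees, less where a joint would pass 70% of its speed; a pose out of reach is approached as far as the arm can. A call with a gripper value outside its range is refused whole. The fingers move at their own pace and stop on an object; "force" is the grip in N (left out, the last holds). Time passes only in rows, so rows that repeat a pose let the fingers close. It gives the time, the measured TCP pose, the force and the opening at its end, in the units of the state.
- status.state(): the state, without advancing time (a new reading comes with each control period).
- viewer.grab_frame(name): name is "scene" or "side" or "wrist"; returns the picture (400x640x3 uint8, red, green, blue); there is no depth.
- viewer.get_calibration(name): a dict with "camera_matrix" (3x3 intrinsics, pixels), "eye" and "rotation" of the camera in the world. Camera axes: x right, y down, z forward; pixel columns grow to the right and rows downward; lengths in mm; the calibration is good to about 2 mm. A picture is of the moment at which its call begins: read the wrist's pose just before it. get_calibration takes no time and is no camera call; for the wrist camera it gives the pose at the moment of the call.
- env.job_done(): hands the job in, once; it reports no verdict.
The state is a dict: "time_s": time; "qpos": joint angles; "qvel": joint speeds; "effort": joint torques, N m; "ee_pos": TCP position; "ee_rot": TCP orientation; "force": force on the tool from outside, world axes, zero at the start; "torque": the same for the moment, N m; "gripper_width": finger opening in mm.
Only numpy, scipy, OpenCV 4.12 (cv2) and the standard library are available. Lean on these libraries where they do the work, as an engineer would, in place of code of your own. Each camera call takes 0.05 s, during which the arm holds its last target.

### The job

Two pockets of the walnut grid tray each already hold a smoked-glass disc, as black as the pocket floor and not to be told by eye, so take the spring feeler from its walnut block, gently press its foot on the bottom of each pocket in number order, 1 to 6, until the plunger gives, note which pockets are empty, and put the feeler back upright in its block. Only then put away the knobbed test plates that stand on the brown mat (one may be missing), each flat on the floor of an empty pocket and let go, so that the set runs white, red, blue, black in rising pocket numbers; a pocket may be left free between them. Leave the loupe, the two ground glass cylinders and the green prism housing where they are.

Things in the scene. Friction and masses are not known exactly. Their poses are not given: they have to be found in the camera images.
- tray: Fixed walnut grid tray, 146 (x) by 186 mm (y), rim 24 mm high, yaw within 0.35 rad. Six square pockets 54 mm wide, 18 mm deep, pitch 60 mm, black floor; seen from the robot 1 2 3 left to right in the near row, 4 5 6 in the far row; as many brass studs beside each, a brass corner at 1. Two hold an untracked smoked (black) glass disc, 46 mm wide, 8 mm thick. Origin: centre of underside.
- pocket1 (a point): Centre of the floor of pocket 1, 6 mm above the bench, 18 mm below the rim; in the tray's x, y at (-30, 60) mm. Empty, the feeler's foot reaches this floor; over a disc it stops 8 mm higher.
- pocket2 (a point): Centre of the floor of pocket 2, 6 mm above the bench, 18 mm below the rim; in the tray's x, y at (-30, 0) mm. Empty, the feeler's foot reaches this floor; over a disc it stops 8 mm higher.
- pocket3 (a point): Centre of the floor of pocket 3, 6 mm above the bench, 18 mm below the rim; in the tray's x, y at (-30, -60) mm. Empty, the feeler's foot reaches this floor; over a disc it stops 8 mm higher.
- pocket4 (a point): Centre of the floor of pocket 4, 6 mm above the bench, 18 mm below the rim; in the tray's x, y at (30, 60) mm. Empty, the feeler's foot reaches this floor; over a disc it stops 8 mm higher.
- pocket5 (a point): Centre of the floor of pocket 5, 6 mm above the bench, 18 mm below the rim; in the tray's x, y at (30, 0) mm. Empty, the feeler's foot reaches this floor; over a disc it stops 8 mm higher.
- pocket6 (a point): Centre of the floor of pocket 6, 6 mm above the bench, 18 mm below the rim; in the tray's x, y at (30, -60) mm. Empty, the feeler's foot reaches this floor; over a disc it stops 8 mm higher.
- feeler: Spring feeler, upright in the walnut block: brass barrel 20 mm across from 40 to 120 mm above the origin (grip it around 95 mm), black button to 122 mm, two steel bands; below it the sprung plunger with a pale wooden foot. Origin: centre of the foot's underside with the plunger out; z up along the barrel. 0.09 kg.
- feeler_foot (a point): Centre of the underside of the feeler's foot, a pale wooden disc 22 mm across and 6 mm thick; moves with the plunger.
- plunger (a joint): How far the feeler's plunger is pushed into the barrel, m: 0 out, 0.008 fully in. It gives at about 1.2 N and needs 2.2 N at 4 mm, 3.2 N fully in; springs back by itself.
- rest: Walnut lens block fixed to the bench, the feeler's rest: 70 by 70 mm, 45 mm high, with a square recess 30 mm wide and 40 mm deep in its top; two small brass studs. Origin: centre of the underside.
- rest_floor (a point): Centre of the recess floor in the walnut block, 5 mm above the bench; the feeler's foot stands here.
- plate_white: Knobbed test plate, white knob, first of the set: pale glass disc 44 mm across and 12 mm thick, brass mount 38 mm across up to 18 mm, thin stem, white knob 18 mm across from 36 to 58 mm above the underside, 0.10 to 0.17 kg. Origin: centre of the underside, z up through the knob. Stands on the brown mat right of the tray. May be absent (None).
- plate_red: Knobbed test plate, red knob, second of the set: pale glass disc 44 mm across and 12 mm thick, brass mount 38 mm across up to 18 mm, thin stem, red knob 18 mm across from 36 to 58 mm above the underside, 0.10 to 0.17 kg. Origin: centre of the underside, z up through the knob. Stands on the brown mat right of the tray. May be absent (None).
- plate_blue: Knobbed test plate, blue knob, third of the set: pale glass disc 44 mm across and 12 mm thick, brass mount 38 mm across up to 18 mm, thin stem, blue knob 18 mm across from 36 to 58 mm above the underside, 0.10 to 0.17 kg. Origin: centre of the underside, z up through the knob. Stands on the brown mat right of the tray. May be absent (None).
- plate_black: Knobbed test plate, black knob, fourth of the set: pale glass disc 44 mm across and 12 mm thick, brass mount 38 mm across up to 18 mm, thin stem, black knob 18 mm across from 36 to 58 mm above the underside, 0.10 to 0.17 kg. Origin: centre of the underside, z up through the knob. Stands on the brown mat right of the tray. May be absent (None).
- loupe: Nickel stand loupe, 44 mm across, 44 mm high, on the bench left of the tray: leave alone. Origin: centre of the underside.
- cylinder1: Ground glass cylinder, whitish, 36 mm across, 60 mm high: leave alone. Origin: centre of the underside.
- cylinder2: Ground glass cylinder, whitish, 44 mm across, 45 mm high: leave alone. Origin: centre of the underside.
- prism: Green enamel prism housing, 62 by 82 mm base, 60 mm high, brass tube towards the robot: leave alone. Origin: centre of the underside.
Things that resemble listed ones, but are neither listed nor needed, are in the scene too. Of the things that look like the tray, take the one that is nearest to the robot's base at the start.

How it is judged:
By the outcome, as a careful person would: the job done as asked, in the order asked, and still so for the second after the job is handed in, with the robot touching nothing.
Of glass1, glass2, glass3, glass4, glass5, glass6 only 2 to 2 are there at a start; the rules pass over those that are not, and their reading is None.
Of plate_white, plate_red, plate_blue, plate_black only 3 to 4 are there at a start; the rules pass over those that are not, and their reading is None.
At some moment in a run one of plate_white, plate_red, plate_blue, plate_black may be knocked a few centimetres aside while the robot is not near it.
It also fails if it takes over 200 s, if anything falls off the work surface, if the arm or the gripper's body presses on something with over 40 N, if the wrist force passes 120 N, or if a joint passes its speed limit or range.

## Working session

There is one attempt and no reset: what is moved stays moved. The work goes in short steps, Python scripts to look and compute and a tool call to move; the robot and the scene stay as the last step left them, time stands still between calls to the robot, and variables do not carry over. Pictures are saved under pics/ and viewed, and the job is handed in when it is done.

Besides the shell and the picture viewer there is one more tool, called as a command line: name --argument value ..., lists and objects as JSON in quotes. move_arm: Moves the arm, as the interface text tells. Its arguments: {"type":"object","properties":{"moves":{"type":"array","items":{"type":"array"}},"force":{"type":"number"}},"required":["moves"]}

```bash
mkdir -p pics
python3 - <<'E'
from workcell import status, viewer, env
import cv2
s=status.state();print({k:s[k] for k in('time_s','ee_pos','ee_rot','force','gripper_width')})
for n in("scene","side","wrist"):
    c=viewer.get_calibration(n);print(n,c)
    cv2.imwrite(f'pics/a_{n}.png',cv2.cvtColor(viewer.grab_frame(n),cv2.COLOR_RGB2BGR))
E
```

```text
{'time_s': 0.0, 'ee_pos': array([135.93935957, 558.3353443 , 291.42848095]), 'ee_rot': array([ -91.015459  ,   89.89986992, -104.69768646]), 'force': array([ 0.68082594, -0.63463829,  0.36791489]), 'gripper_width': 91.14663883067878}
scene {'camera_matrix': array([[483.92845654,   0.        , 319.27987282],
       [  0.        , 483.92845654, 205.96610483],
       [  0.        ,   0.        ,   1.        ]]), 'eye': array([1225.28788271,  249.94771185, 1034.76883177]), 'rotation': array([-1.47490957e+02, -1.38930741e-02,  1.10354756e+02])}
side {'camera_matrix': array([[469.68192603,   0.        , 316.88702658],
       [  0.        , 469.68192603, 203.83180294],
       [  0.        ,   0.        ,   1.        ]]), 'eye': array([ 125.59800995, -808.68029989,  747.4829919 ]), 'rotation': array([-125.68489497,   -0.97513531,  -31.02323853])}
wrist {'camera_matrix': array([[312.30162625,   0.        , 313.40290517],
       [  0.        , 312.30162625, 199.99109135],
       [  0.        ,   0.        ,   1.        ]]), 'eye': array([ 62.05050014, 576.41979209, 383.07365896]), 'rotation': array([1.64405463e+02, 5.00213608e-02, 7.62915025e+01])}
```

View pics/a_scene.png

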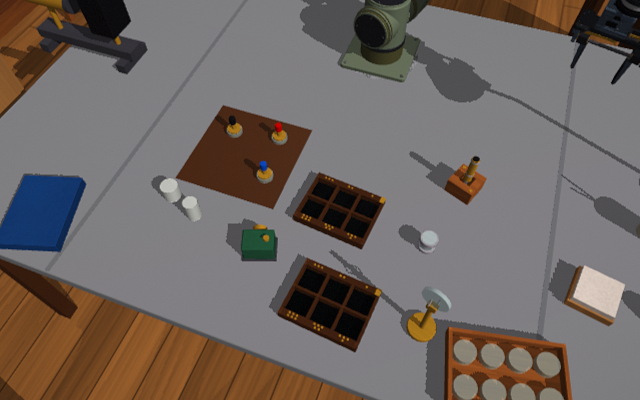

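View pics/a_side.png

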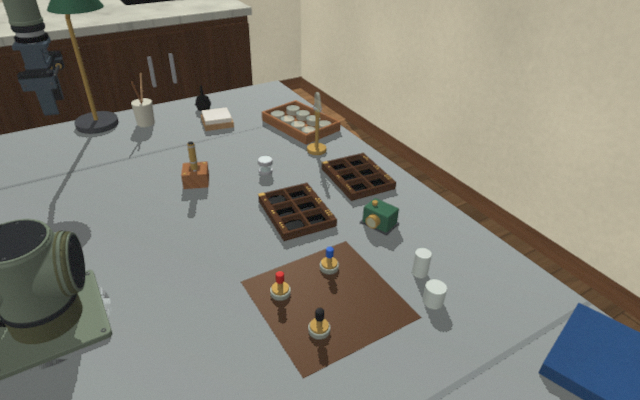

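View pics/a_wrist.png

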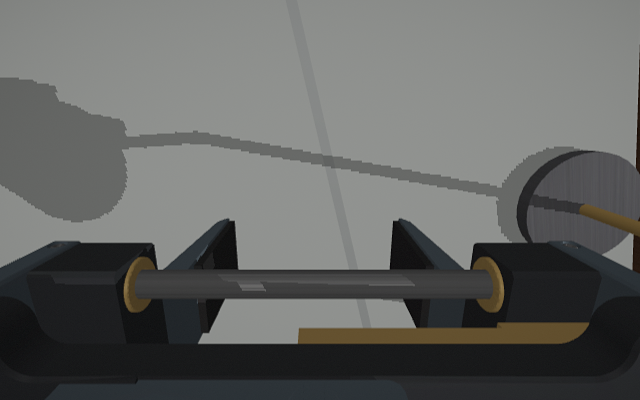

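```bash
cat > h.py <<'E'
from workcell import status, viewer, env
import cv2, numpy as np
from scipy.spatial.transform import Rotation as Ro
from scipy.optimize import least_squares
def R(e): return Ro.from_euler('xyz',e,degrees=True).as_matrix()
def cal(n):
    c=viewer.get_calibration(n); return c['camera_matrix'],np.array(c['eye']),R(c['rotation'])
def proj(n,P,c=None):
    K,e,r=c or cal(n); p=(np.atleast_2d(P)-e)@r@K.T; return p[:,:2]/p[:,2:]
def ray(n,uv,z,c=None):
    K,e,r=c or cal(n); uv=np.atleast_2d(uv).astype(float)
    d=np.c_[uv,np.ones(len(uv))]@np.linalg.inv(K).T@r.T
    return e+d*((z-e[2])/d[:,2])[:,None]
def save(n,name,box=None,f=1):
    im=cv2.cvtColor(viewer.grab_frame(n),cv2.COLOR_RGB2BGR)
    if box: x0,y0,x1,y1=box; im=im[y0:y1,x0:x1]
    if f!=1: im=cv2.resize(im,None,fx=f,fy=f,interpolation=cv2.INTER_CUBIC)
    cv2.imwrite('pics/'+name,im)
def st():
    s=status.state(); print({k:np.round(s[k],2) for k in('time_s','qpos','ee_pos','ee_rot','force','gripper_width')}); return s
E
python3 - <<'E'
from h import *
a=cv2.imread('pics/a_scene.png');b=cv2.imread('pics/a_side.png')
def crop(im,b,f,n): cv2.imwrite('pics/'+n,cv2.resize(im[b[1]:b[3],b[0]:b[2]],None,fx=f,fy=f,interpolation=cv2.INTER_CUBIC))
crop(a,(280,160,400,260),6,'c1.png');crop(a,(430,140,500,215),8,'c2.png');crop(a,(215,105,305,195),6,'c3.png')
crop(b,(250,170,350,245),7,'d1.png');crop(b,(170,130,225,195),9,'d2.png');crop(b,(260,240,350,345),5,'d3.png')
E
```

```text
(no output)
```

View pics/c1.png

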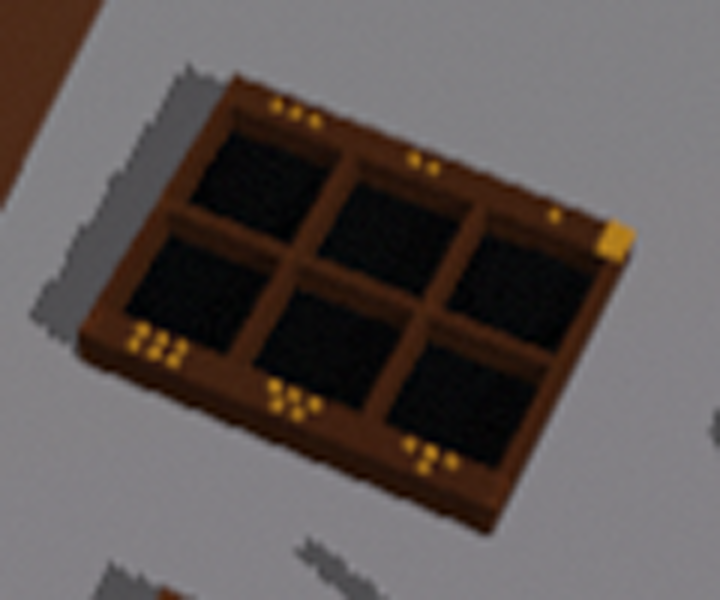

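View pics/c2.png

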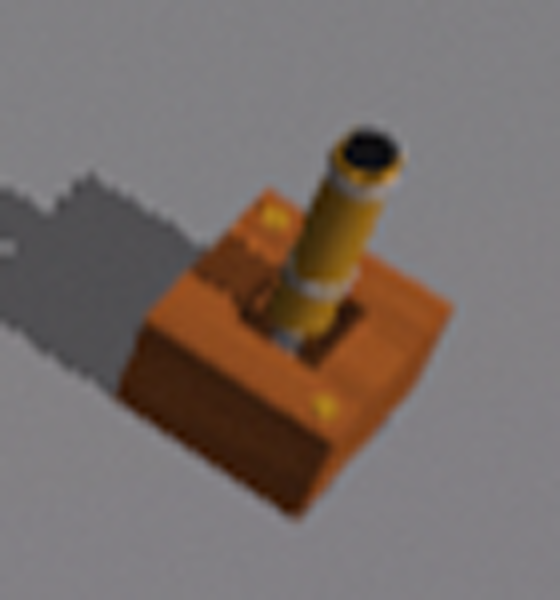

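View pics/c3.png

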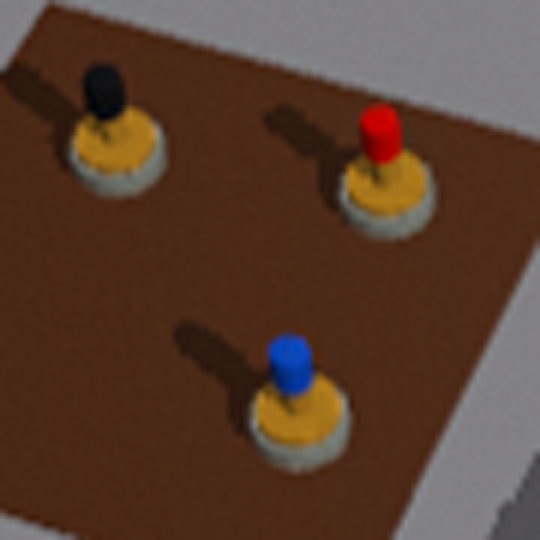

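View pics/d1.png

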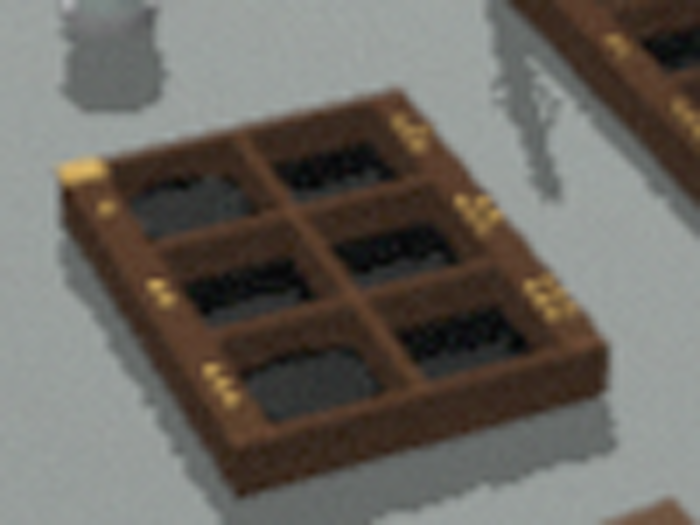

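View pics/d2.png

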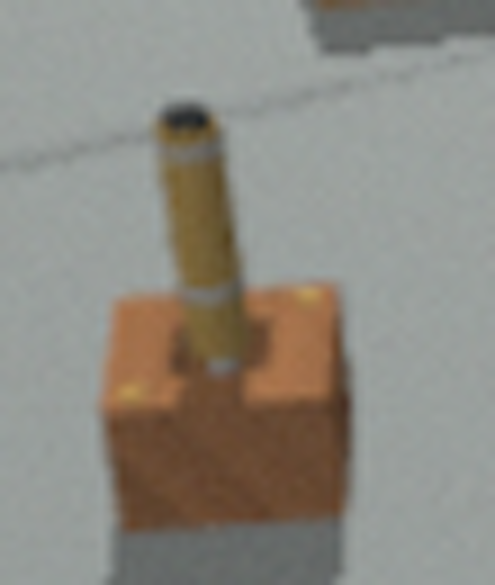

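View pics/d3.png

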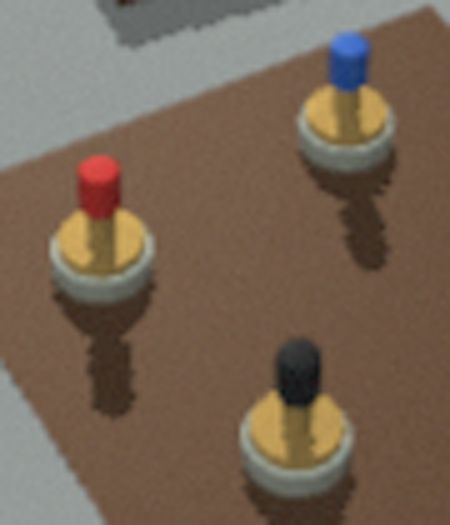

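```bash
cat > m.py <<'E'
from h import *
S=cal('scene');D=cal('side')
def fit(local,ps,pd,z,x0):
    L=np.array(local,float)
    def w(p):
        c,s=np.cos(p[2]),np.sin(p[2]);return np.c_[p[0]+c*L[:,0]-s*L[:,1],p[1]+s*L[:,0]+c*L[:,1],np.full(len(L),z)]
    out=[]
    for use in('s','d','sd'):
        def f(p):
            r=[]
            if 's' in use:r.append((proj(0,w(p),S)-ps).ravel())
            if 'd' in use:r.append((proj(0,w(p),D)-pd).ravel())
            return np.concatenate(r)
        o=least_squares(f,x0);print(use,np.round(o.x,3),'rms px',np.sqrt(np.mean(o.fun**2)).round(2));out.append(o.x)
    return out
E
python3 - <<'E'
from m import *
c=lambda p,x,y,f:np.array([x,y])+np.array(p,float)/f
print('tray');fit([(-73,93),(-73,-93),(73,-93),(73,93)],c([(632,230),(235,75),(80,335),(492,512)],280,160,6),c([(60,165),(235,455),(608,348),(400,92)],250,170,7),24,[500,0,0])
ps=c([(270,190),(455,308),(330,440),(150,315)],430,140,8);pd=c([(115,300),(340,287),(345,398),(108,408)],170,130,9)
print('rest s',ray(0,ps,45,S).round(1).tolist());print('rest d',ray(0,pd,45,D).round(1).tolist())
print('btn',ray(0,c((372,150),430,140,8),127,S).round(1),ray(0,c((187,118),170,130,9),127,D).round(1))
for n,a,b in(('black',(103,72),(298,348)),('red',(380,112),(99,165)),('blue',(288,345),(349,40))):
    print(n,ray(0,c(a,215,105,6),58,S).round(1),ray(0,c(b,260,240,5),58,D).round(1))
E
```

```text
tray
s [ 6.06724e+02  7.45590e+01 -1.00000e-01] rms px 0.39
d [ 6.0215e+02  6.4236e+01 -1.1000e-01] rms px 0.45
sd [ 6.05472e+02  7.18300e+01 -1.04000e-01] rms px 1.2
rest s [[384.2, 333.9, 45.0], [410.2, 397.7, 45.0], [473.7, 370.3, 45.0], [446.3, 308.3, 45.0]]
rest d [[406.8, 387.0, 45.0], [472.1, 359.6, 45.0], [449.7, 294.9, 45.0], [384.5, 325.1, 45.0]]
btn [[428.5 352.4 127. ]] [[426.8 341.3 127. ]]
black [[ 455.6 -287.2   58. ]] [[ 456.  -292.2   58. ]]
red [[ 434.2 -160.5   58. ]] [[ 435.9 -165.4   58. ]]
blue [[ 568.6 -145.8   58. ]] [[ 568.6 -150.6   58. ]]
```

```bash
cat >> h.py <<'E'
def go(target,yaw=None):
    """target TCP xyz; prints the tool-axis shift in cm; yaw: world angle deg of tool y"""
    s=status.state(); r=R(s['ee_rot']); d=r.T@(np.array(target)-s['ee_pos'])/10
    cy=np.degrees(np.arctan2(r[1,1],r[0,1])); 
    print('shift cm',d.round(2),'tool y angle',cy.round(1),'tilt',(r[:,0]).round(4))
    if yaw is not None:
        t=(yaw-cy+90)%180-90
        print('turn about tool x rad (down => sign -):',np.radians(-t).round(3))
    return d
E
python3 - <<'E'
from h import *
s=st();print(R(s['ee_rot']).round(3))
go([400,300,290])
K,e,r=cal('wrist');t=s['ee_pos'];rt=R(s['ee_rot'])
print('cam in tool',(rt.T@(e-t)).round(1),(rt.T@r).round(3))
g=ray('wrist',[(320,20),(320,200),(20,20),(620,20),(320,320)],127);print([(rt.T@(p-t)).round(0).tolist() for p in g])
E
```

```text
{'time_s': np.float64(0.15), 'qpos': array([75.17, 18.34, 89.69, -0.  , 72.04, -1.15]), 'ee_pos': array([135.94, 558.44, 291.63]), 'ee_rot': array([ -89.82,   89.93, -103.5 ]), 'force': array([-0.03,  1.12,  1.05]), 'gripper_width': np.float64(91.06)}
[[-0.     0.236  0.972]
 [-0.001  0.972 -0.236]
 [-1.    -0.001  0.   ]]
shift cm [  0.19 -18.87  31.77] tool y angle 76.3 tilt [-3.0e-04 -1.2e-03 -1.0e+00]
cam in tool [-91.6  -0.1 -76. ] [[-0.001 -0.269  0.963]
 [ 1.    -0.001  0.   ]
 [ 0.001  0.963  0.269]]
[[165.0, 5.0, -142.0], [165.0, 6.0, -5.0], [165.0, -215.0, -142.0], [164.0, 225.0, -141.0], [165.0, 6.0, 114.0]]
```

Run:
```python
from h import *
go([465,340,290],68)
```

```text
shift cm [  0.18 -13.44  37.14] tool y angle 76.3 tilt [-3.0e-04 -1.2e-03 -1.0e+00]
turn about tool x rad (down => sign -): 0.145
```

move_arm --moves '[[[0,-3.4,9.3],0,1],[[0,-6.7,18.6],0,1],[[0,-10,28],0,1],[[0,-13.4,37.1],0,1],[[0,-13.4,37.1],0,1],[[0,-13.4,37.1],0,1],[[0,-13.4,37.1],0,1],[[0,-13.4,37.1],0,1],[[0,-13.4,37.1],0,1],[[0,-13.4,37.1],0,1],[[0,-13.4,37.1],0,1]]'

```text
time_s: 1.52
ee_pos: [463.9, 341.5, 292.4]
ee_rot: [97.2, 90.0, 83.6]
force: [-0.1, -0.5, -1.0]
gripper_width: 90.9
```

Run:
```python
from h import *
st();save('wrist','w1.png')
```

```text
{'time_s': np.float64(1.52), 'qpos': array([ 3.521e+01,  1.840e+01,  8.949e+01,  1.000e-02,  7.210e+01,
       -4.121e+01]), 'ee_pos': array([463.89, 341.52, 292.43]), 'ee_rot': array([97.22, 89.98, 83.63]), 'force': array([-0.15, -0.53, -1.04]), 'gripper_width': np.float64(90.92)}
```

View pics/w1.png

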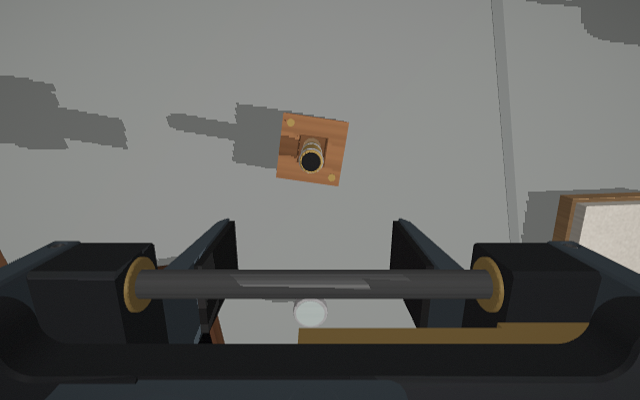

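Run:
```python
from h import *
save('wrist','w1c.png',(265,100,360,195),7)
print('rest',ray('wrist',[(286,111),(349,122),(338,186),(277,177)],45).round(1).tolist(),ray('wrist',[(286,111),(349,122),(338,186),(277,177)],45).mean(0))
print(ray('wrist',(311,161),127))
```

```text
rest [[381.9, 332.0, 45.0], [408.3, 393.6, 45.0], [473.1, 367.5, 45.0], [447.2, 304.2, 45.0]] [427.60661568 349.31361265  45.        ]
[[427.11425987 348.31991363 127.        ]]
```

View pics/w1c.png

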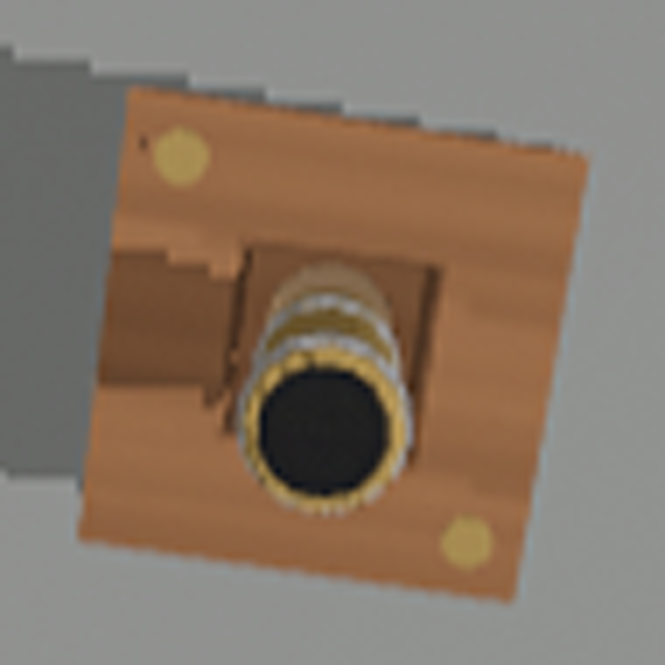

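Run:
```python
from h import *
go([427.3,348.8,160])
```

```text
shift cm [13.24 -0.14 -3.77] tool y angle 76.4 tilt [ 1.e-04  2.e-04 -1.e+00]
```

move_arm --moves '[[[0,-0.1,-3.8],0,1],[[4,-0.1,-3.8],0,1],[[8,-0.1,-3.8],0,1],[[11,-0.1,-3.8],0,1],[[13.2,-0.1,-3.8],0,1],[[13.2,-0.1,-3.8],0,1],[[13.2,-0.1,-3.8],0,1]]'

```text
time_s: 2.5
ee_pos: [428.0, 349.3, 161.2]
ee_rot: [55.0, 89.9, 41.3]
force: [-0.6, -0.4, 1.1]
gripper_width: 91.0
```

Run:
```python
from h import *
st();save('wrist','w2.png')
```

```text
{'time_s': np.float64(2.5), 'qpos': array([ 3.8020e+01,  2.2920e+01,  1.0332e+02,  1.0000e-02,  5.3660e+01,
       -3.8310e+01]), 'ee_pos': array([428.05, 349.25, 161.2 ]), 'ee_rot': array([54.98, 89.9 , 41.31]), 'force': array([-0.6 , -0.36,  1.06]), 'gripper_width': np.float64(91.02)}
```

View pics/w2.png

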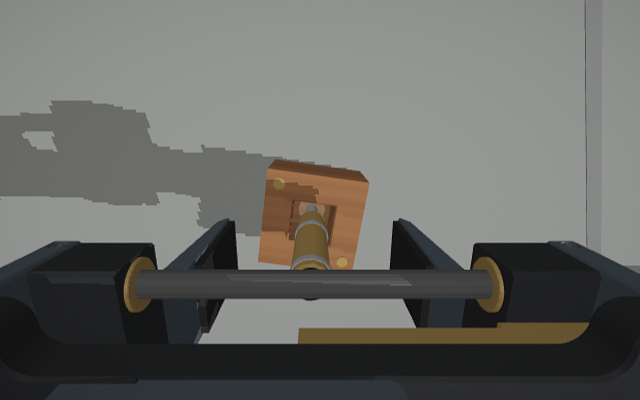

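move_arm --moves '[[[0,0,0],0,-0.3],[[0,0,0],0,-1],[[0,0,0],0,-1],[[0,0,0],0,-1],[[0,0,0],0,-1],[[0,0,0],0,-1],[[0,0,0],0,-1],[[0,0,0],0,-1],[[0,0,0],0,-1],[[0,0,0],0,-1],[[0,0,0],0,-1],[[0,0,0],0,-1]]' --force 20

```text
time_s: 4.05
ee_pos: [427.6, 348.7, 160.2]
ee_rot: [-177.4, 90.0, 168.9]
force: [-0.7, 0.4, -0.5]
gripper_width: 19.8
```

Run:
```python
from h import *
st();save('wrist','w3.png',(200,130,430,330),3)
```

```text
{'time_s': np.float64(4.05), 'qpos': array([ 38.  ,  22.96, 103.42,   0.  ,  53.62, -38.31]), 'ee_pos': array([427.61, 348.74, 160.22]), 'ee_rot': array([-177.37,   90.  ,  168.94]), 'force': array([-0.67,  0.43, -0.46]), 'gripper_width': np.float64(19.76)}
```

View pics/w3.png

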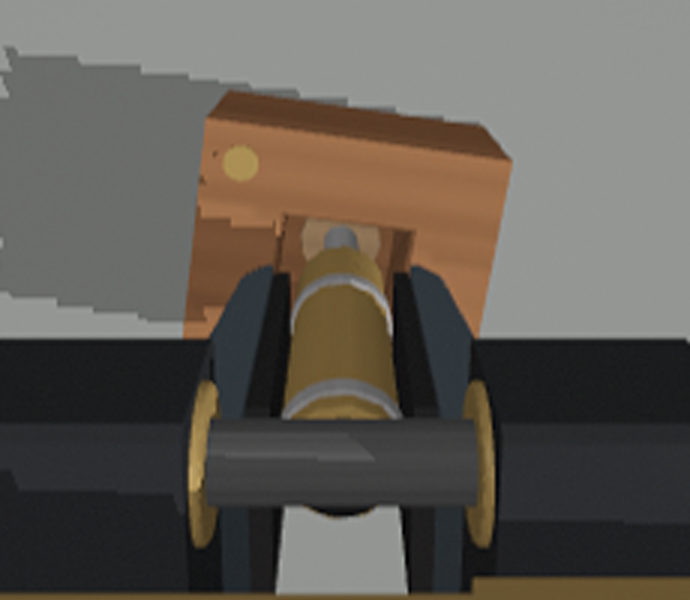

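Run:
```python
from h import *
go([665,58,290])
```

```text
shift cm [-12.98 -22.64  29.94] tool y angle 76.3 tilt [-1.e-04  0.e+00 -1.e+00]
```

move_arm --moves '[[[-2,0,0],0,-1],[[-5,0,0],0,-1],[[-9,0,0],0,-1],[[-13,0,0],0,-1],[[-13,0,0],0,-1],[[-13,0,0],0,-1]]'

```text
time_s: 4.85
ee_pos: [427.1, 348.4, 289.3]
ee_rot: [-130.4, 89.9, -144.1]
force: [-0.2, -1.4, -1.8]
gripper_width: 19.2
```

move_arm --moves '[[[0,-5.6,7.5],0,-1],[[0,-11.3,15],0,-1],[[0,-17,22.5],0,-1],[[0,-22.6,29.9],0,-1],[[0,-22.6,29.9],0,-1],[[0,-22.6,29.9],0,-1],[[0,-22.6,29.9],0,-1],[[0,-22.6,29.9],0,-1],[[0,-22.6,29.9],0,-1],[[0,-22.6,29.9],0,-1],[[0,-22.6,29.9],0,-1]]'

```text
time_s: 6.22
ee_pos: [664.3, 59.3, 290.6]
ee_rot: [26.2, 90.0, 12.6]
force: [-0.1, -0.9, -0.9]
gripper_width: 19.4
```

Run:
```python
from h import *
st();save('wrist','w4.png')
```

```text
{'time_s': np.float64(6.22), 'qpos': array([  4.11,  26.79,  76.53,   0.  ,  76.65, -72.28]), 'ee_pos': array([664.31,  59.28, 290.59]), 'ee_rot': array([26.25, 89.98, 12.64]), 'force': array([-0.1 , -0.89, -0.95]), 'gripper_width': np.float64(19.43)}
```

View pics/w4.png

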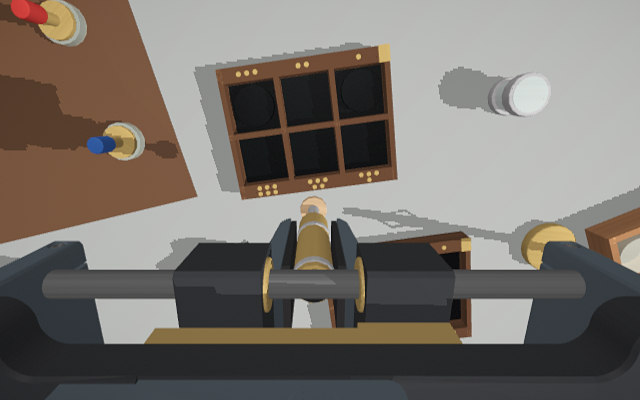

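Run:
```python
from h import *
save('wrist','w4c.png',(205,35,405,220),4)
```

```text
(no output)
```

View pics/w4c.png

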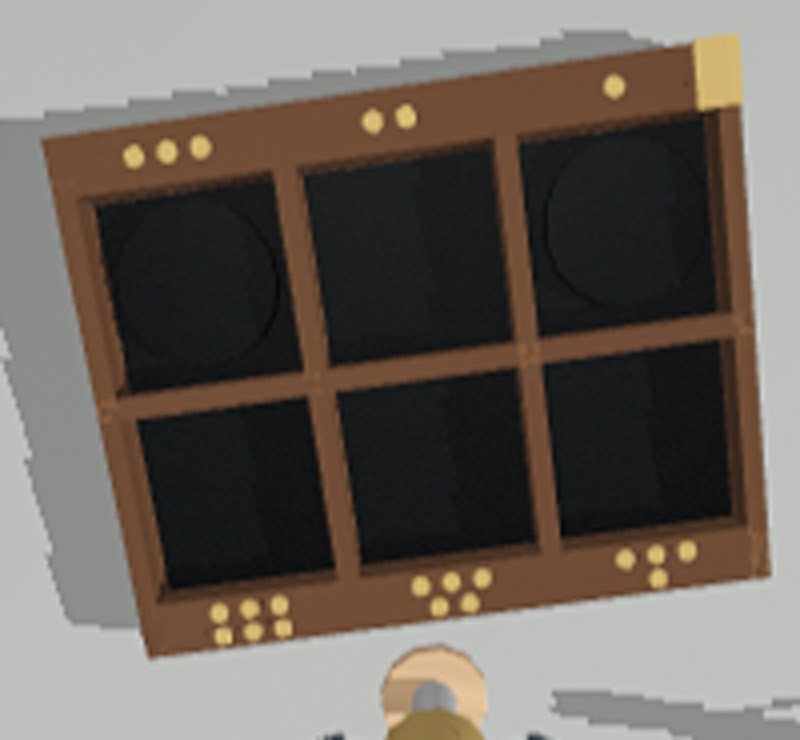

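Run:
```python
from h import *
W=cal('wrist');s=status.state()
uv=np.array([(739,36),(42,140),(150,658),(770,575)])/4+np.array([205,35])
L=np.array([(-73,93),(-73,-93),(73,-93),(73,93)],float)
def w(p,L=L,z=24):
    c,q=np.cos(p[2]),np.sin(p[2]);return np.c_[p[0]+c*L[:,0]-q*L[:,1],p[1]+q*L[:,0]+c*L[:,1],np.full(len(L),z)]
o=least_squares(lambda p:(proj(0,w(p),W)-uv).ravel(),[605,72,-.1]);print(o.x.round(3),o.fun.round(2))
P=w(o.x,np.array([(-30,60),(-30,0),(-30,-60),(30,60),(30,0),(30,-60)],float),6);print(P.round(1))
print('foot',ray('wrist',np.array([434,693])/4+np.array([205,35]),141),s['ee_pos'])
np.save('pockets.npy',P)
for i in range(6): go([P[i][0],P[i][1],290])
```

```text
[ 6.04894e+02  7.08870e+01 -1.03000e-01] [-0.09 -0.41 -0.31 -0.57 -0.45  0.65  0.88  0.68]
[[581.2 133.7   6. ]
 [575.1  74.    6. ]
 [568.9  14.3   6. ]
 [640.9 127.5   6. ]
 [634.7  67.8   6. ]
 [628.6   8.1   6. ]]
foot [[662.7758506   59.51001935 141.        ]] [664.4761663   58.94834283 290.49807994]
shift cm [ 0.05  5.3  -9.85] tool y angle 76.4 tilt [ 3.e-04  1.e-04 -1.e+00]
shift cm [ 0.05 -0.65 -9.04] tool y angle 76.4 tilt [ 3.e-04  1.e-04 -1.e+00]
shift cm [ 0.05 -6.59 -8.24] tool y angle 76.4 tilt [ 3.e-04  1.e-04 -1.e+00]
shift cm [ 0.05  6.1  -3.91] tool y angle 76.4 tilt [ 3.e-04  1.e-04 -1.e+00]
shift cm [ 0.05  0.16 -3.1 ] tool y angle 76.4 tilt [ 3.e-04  1.e-04 -1.e+00]
shift cm [ 0.05 -5.79 -2.29] tool y angle 76.4 tilt [ 3.e-04  1.e-04 -1.e+00]
```

move_arm --moves '[[[0,5.3,-9.85],0,-1],[[0,5.3,-9.85],0,-1],[[3,5.3,-9.85],0,-1],[[6,5.3,-9.85],0,-1],[[9,5.3,-9.85],0,-1],[[11.5,5.3,-9.85],0,-1],[[11.5,5.3,-9.85],0,-1],[[11.5,5.3,-9.85],0,-1]]'

```text
time_s: 7.32
ee_pos: [582.2, 133.4, 176.4]
ee_rot: [27.8, 89.9, 14.1]
force: [-0.0, -0.5, -1.3]
gripper_width: 19.3
```

```bash
cat >> h.py <<'E'
def favg(n=8):
    f=[];z=[]
    for i in range(n):
        viewer.grab_frame('scene');s=status.state();f.append(s['force']);z.append(s['ee_pos'])
    print('t',s['time_s'],'F',np.mean(f,0).round(2),'sd',np.std(f,0).round(2),'pos',np.mean(z,0).round(2))
E
python3 - <<'E'
from h import *
favg();save('wrist','w5.png',(160,60,480,300),2.5)
E
```

```text
t 7.725 F [ 0.28 -0.2  -0.7 ] sd [0.55 0.53 0.34] pos [581.99 133.35 176.3 ]
```

View pics/w5.png

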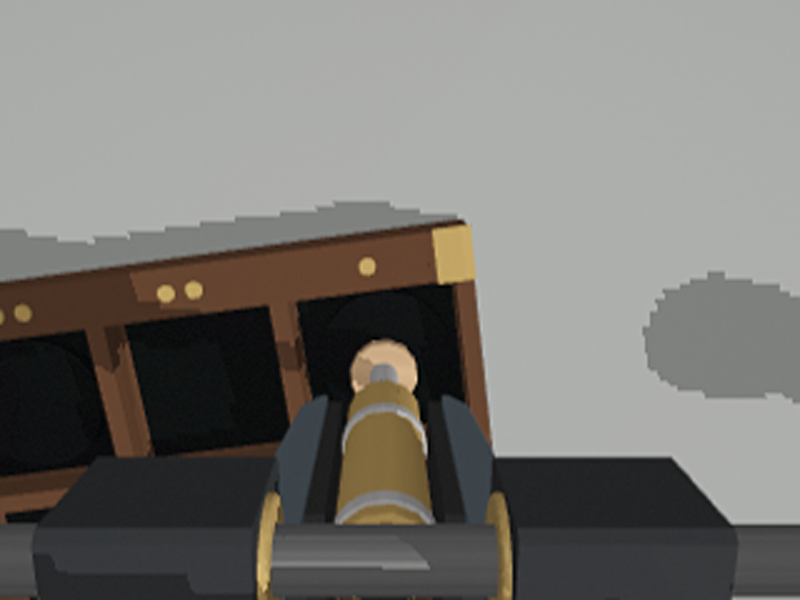

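move_arm --moves '[[[0.4,0,0],0,-1],[[0.7,0,0],0,-1],[[0.9,0,0],0,-1],[[1.1,0,0],0,-1],[[1.1,0,0],0,-1],[[1.1,0,0],0,-1]]'

```text
time_s: 8.52
ee_pos: [581.5, 133.2, 164.4]
ee_rot: [53.8, 90.0, 40.1]
force: [-0.0, -0.1, 2.7]
gripper_width: 19.2
```

Run:
```python
from h import *
favg();save('wrist','w6.png',(160,60,480,300),2.5)
```

```text
t 8.925 F [-1.04 -0.51  1.55] sd [0.52 0.56 0.73] pos [581.51 133.23 164.33]
```

View pics/w6.png

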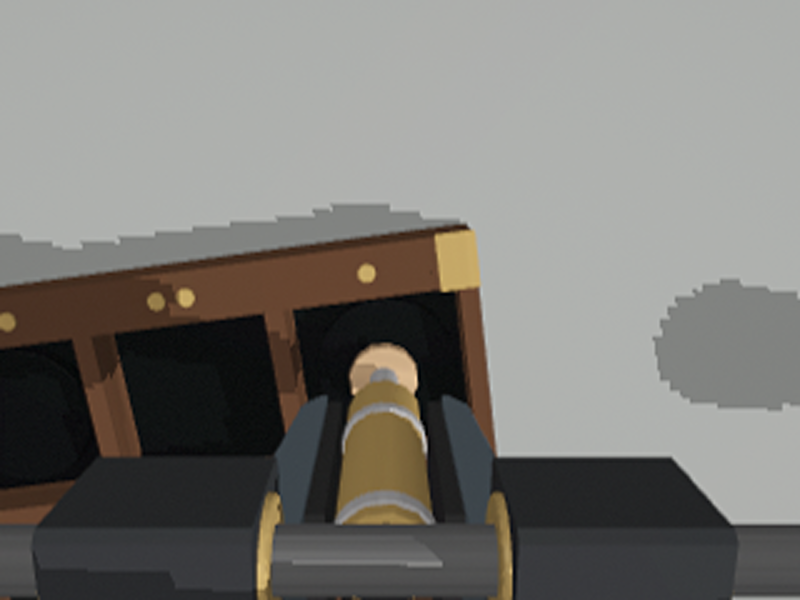

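move_arm --moves '[[[-1.5,0,0],0,-1],[[-3.5,0,0],0,-1],[[-3.5,-3,0.4],0,-1],[[-3.5,-5.95,0.8],0,-1],[[-3.5,-5.95,0.8],0,-1],[[-3.5,-5.95,0.8],0,-1],[[-2,-5.95,0.8],0,-1],[[-0.7,-5.95,0.8],0,-1],[[-0.3,-5.95,0.8],0,-1],[[0,-5.95,0.8],0,-1],[[0,-5.95,0.8],0,-1],[[0,-5.95,0.8],0,-1]]'

```text
time_s: 10.48
ee_pos: [575.5, 73.6, 164.6]
ee_rot: [24.5, 90.0, 10.8]
force: [-0.2, 0.3, -0.4]
gripper_width: 19.4
```

Run:
```python
from h import *
favg();save('wrist','w7.png',(160,60,480,300),2.5);P=np.load('pockets.npy');go([*P[1][:2],164])
```

```text
t 10.875 F [ 0.19 -0.05 -0.93] sd [0.51 0.36 0.39] pos [575.31  73.54 164.49]
shift cm [ 0.03  0.04 -0.03] tool y angle 76.3 tilt [ 1.e-04  1.e-04 -1.e+00]
```

View pics/w7.png

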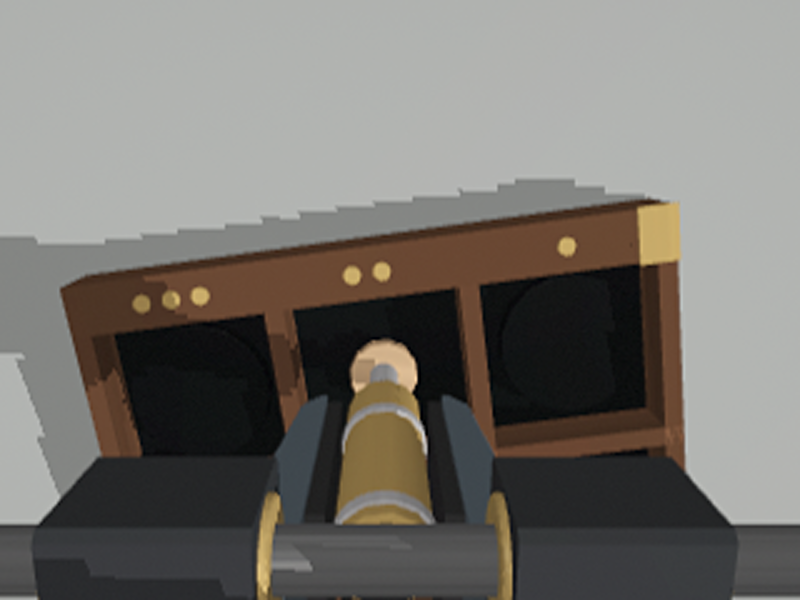

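No contact at the 9 mm level in pocket 2. I'll press on to its floor.

move_arm --moves '[[[0.3,0,0],0,-1],[[0.5,0,0],0,-1],[[0.7,0,0],0,-1],[[0.8,0,0],0,-1],[[0.8,0,0],0,-1],[[0.8,0,0],0,-1]]'

```text
time_s: 11.68
ee_pos: [575.3, 73.6, 156.4]
ee_rot: [26.3, 90.0, 12.6]
force: [0.1, -0.3, 1.5]
gripper_width: 19.5
```

Run:
```python
from h import *
favg()
```

```text
t 12.075 F [ 0.1  -0.35  1.51] sd [0.58 0.34 0.55] pos [575.32  73.55 156.34]
```

move_arm --moves '[[[-2,0,0],0,-1],[[-4.3,0,0],0,-1],[[-4.3,-3,0.4],0,-1],[[-4.3,-5.9,0.8],0,-1],[[-4.3,-5.9,0.8],0,-1],[[-4.3,-5.9,0.8],0,-1],[[-2.8,-5.9,0.8],0,-1],[[-1.5,-5.9,0.8],0,-1],[[-1.1,-5.9,0.8],0,-1],[[-0.8,-5.9,0.8],0,-1],[[-0.8,-5.9,0.8],0,-1],[[-0.8,-5.9,0.8],0,-1]]'

```text
time_s: 13.58
ee_pos: [569.1, 14.3, 164.6]
ee_rot: [26.4, 90.0, 12.7]
force: [-0.6, -0.5, 1.6]
gripper_width: 19.8
```

Run:
```python
from h import *
favg();P=np.load('pockets.npy');go([*P[2][:2],164])
```

```text
t 13.975 F [-1.14  0.78  1.57] sd [0.53 0.31 0.31] pos [569.11  14.3  164.49]
shift cm [ 0.03 -0.01 -0.02] tool y angle 76.3 tilt [ 3.e-04  1.e-04 -1.e+00]
```

move_arm --moves '[[[-1.5,0,0],0,-1],[[-3.5,0,0],0,-1],[[-3.5,4.2,1.4],0,-1],[[-3.5,8.4,2.8],0,-1],[[-3.5,12.7,4.3],0,-1],[[-3.5,12.7,4.3],0,-1],[[-3.5,12.7,4.3],0,-1],[[-3.5,12.7,4.3],0,-1],[[-2,12.7,4.3],0,-1],[[-0.7,12.7,4.3],0,-1],[[-0.3,12.7,4.3],0,-1],[[0,12.7,4.3],0,-1],[[0,12.7,4.3],0,-1],[[0,12.7,4.3],0,-1]]'

```text
time_s: 15.72
ee_pos: [641.1, 127.6, 164.7]
ee_rot: [28.4, 89.9, 14.8]
force: [-0.9, 0.4, -0.8]
gripper_width: 19.8
```

Run:
```python
from h import *
favg();P=np.load('pockets.npy');go([*P[3][:2],164])
```

```text
t 16.125 F [ 0.18 -0.31 -0.6 ] sd [0.25 0.36 0.4 ] pos [640.94 127.59 164.5 ]
shift cm [ 0.03 -0.    0.01] tool y angle 76.3 tilt [ 1.e-04  1.e-04 -1.e+00]
```

move_arm --moves '[[[0.3,0,0],0,-1],[[0.5,0,0],0,-1],[[0.7,0,0],0,-1],[[0.8,0,0],0,-1],[[0.8,0,0],0,-1],[[0.8,0,0],0,-1]]'

```text
time_s: 16.88
ee_pos: [641.0, 127.6, 156.4]
ee_rot: [34.3, 90.0, 20.6]
force: [0.6, -0.1, 1.4]
gripper_width: 19.3
```

Run:
```python
from h import *
favg()
```

```text
t 17.275 F [0.51 0.14 1.9 ] sd [0.46 0.73 0.48] pos [640.97 127.58 156.37]
```

move_arm --moves '[[[-2,0,0],0,-1],[[-4.3,0,0],0,-1],[[-4.3,-3,0.4],0,-1],[[-4.3,-5.9,0.8],0,-1],[[-4.3,-5.9,0.8],0,-1],[[-4.3,-5.9,0.8],0,-1],[[-2.8,-5.9,0.8],0,-1],[[-1.5,-5.9,0.8],0,-1],[[-1.1,-5.9,0.8],0,-1],[[-0.8,-5.9,0.8],0,-1],[[-0.8,-5.9,0.8],0,-1],[[-0.8,-5.9,0.8],0,-1]]'

```text
time_s: 18.77
ee_pos: [634.9, 68.4, 164.7]
ee_rot: [27.3, 90.0, 13.6]
force: [-0.4, 0.6, -0.6]
gripper_width: 19.7
```

Run:
```python
from h import *
favg();P=np.load('pockets.npy');go([*P[4][:2],164])
```

```text
t 19.175 F [-0.07 -0.12 -0.44] sd [0.46 0.5  0.55] pos [634.78  68.32 164.53]
shift cm [ 0.04 -0.05  0.01] tool y angle 76.3 tilt [ 3.e-04  1.e-04 -1.e+00]
```

move_arm --moves '[[[0.3,0,0],0,-1],[[0.5,0,0],0,-1],[[0.7,0,0],0,-1],[[0.8,0,0],0,-1],[[0.8,0,0],0,-1],[[0.8,0,0],0,-1]]'

```text
time_s: 19.92
ee_pos: [634.8, 68.3, 156.4]
ee_rot: [24.5, 90.0, 10.8]
force: [-0.2, -0.1, 0.8]
gripper_width: 20.1
```

Run:
```python
from h import *
favg()
```

```text
t 20.325 F [ 0.28 -0.2   2.03] sd [0.29 0.43 0.43] pos [634.78  68.35 156.36]
```

move_arm --moves '[[[-2,0,0],0,-1],[[-4.3,0,0],0,-1],[[-4.3,-3,0.4],0,-1],[[-4.3,-6,0.8],0,-1],[[-4.3,-6,0.8],0,-1],[[-4.3,-6,0.8],0,-1],[[-2.8,-6,0.8],0,-1],[[-1.5,-6,0.8],0,-1],[[-1.1,-6,0.8],0,-1],[[-0.8,-6,0.8],0,-1],[[-0.8,-6,0.8],0,-1],[[-0.8,-6,0.8],0,-1]]'

```text
time_s: 21.82
ee_pos: [628.5, 8.1, 164.7]
ee_rot: [19.3, 89.9, 5.7]
force: [-0.7, -0.0, -1.5]
gripper_width: 19.3
```

Run:
```python
from h import *
favg();P=np.load('pockets.npy');go([*P[5][:2],164])
```

```text
t 22.225 F [-0.25  0.12 -0.88] sd [0.48 0.27 0.32] pos [628.36   8.13 164.51]
shift cm [0.03 0.   0.03] tool y angle 76.3 tilt [ 2.e-04  1.e-04 -1.e+00]
```

move_arm --moves '[[[0.3,0,0],0,-1],[[0.5,0,0],0,-1],[[0.7,0,0],0,-1],[[0.8,0,0],0,-1],[[0.8,0,0],0,-1],[[0.8,0,0],0,-1]]'

```text
time_s: 22.98
ee_pos: [628.4, 8.1, 156.4]
ee_rot: [19.4, 90.0, 5.7]
force: [0.1, -0.5, 1.0]
gripper_width: 19.8
```

Run:
```python
from h import *
favg()
go([427.3,348.8,290])
save('scene','s2.png')
```

```text
t 23.375 F [ 0.48 -0.1   1.84] sd [0.47 0.26 0.46] pos [628.35   8.14 156.35]
shift cm [-13.37  28.35 -27.59] tool y angle 76.3 tilt [ 3.e-04  1.e-04 -1.e+00]
```

move_arm --moves '[[[-2,0,0],0,-1],[[-6,0,0],0,-1],[[-10,0,0],0,-1],[[-13.4,0,0],0,-1],[[-13.4,6,-6],0,-1],[[-13.4,12,-12],0,-1],[[-13.4,18,-18],0,-1],[[-13.4,24,-24],0,-1],[[-13.4,28.3,-27.6],0,-1],[[-13.4,28.3,-27.6],0,-1],[[-13.4,28.3,-27.6],0,-1],[[-13.4,28.3,-27.6],0,-1],[[-13.4,28.3,-27.6],0,-1],[[-13.4,28.3,-27.6],0,-1],[[-13.4,28.3,-27.6],0,-1],[[-13.4,28.3,-27.6],0,-1]]'

```text
time_s: 25.42
ee_pos: [427.4, 347.9, 290.3]
ee_rot: [77.5, 90.0, 63.7]
force: [0.3, 0.3, -1.1]
gripper_width: 19.8
```

Run:
```python
from h import *
favg(4);go([427.3,348.8,160.3]);save('wrist','w8.png')
```

```text
t 25.625 F [ 0.1  -0.24 -0.65] sd [0.41 0.27 0.51] pos [427.16 348.17 290.29]
shift cm [1.3e+01 5.0e-02 1.0e-02] tool y angle 76.3 tilt [ 0.e+00  1.e-04 -1.e+00]
```

View pics/w8.png

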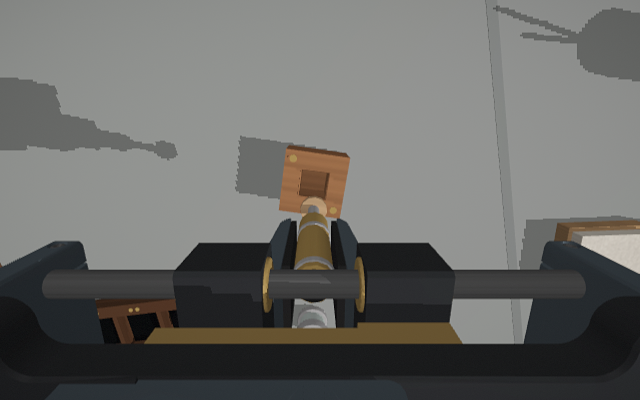

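move_arm --moves '[[[3,0.05,0],0,-1],[[6,0.05,0],0,-1],[[8,0.05,0],0,-1],[[9,0.05,0],0,-1],[[10,0.05,0],0,-1],[[11,0.05,0],0,-1],[[12,0.05,0],0,-1],[[12.6,0.05,0],0,-1],[[13,0.05,0],0,-1],[[13,0.05,0],0,-1],[[13,0.05,0],0,-1]]'

```text
time_s: 27.05
ee_pos: [427.3, 349.0, 160.5]
ee_rot: [56.0, 90.0, 42.3]
force: [0.4, -0.3, -0.7]
gripper_width: 19.4
```

Run:
```python
from h import *
favg(4);save('wrist','w9.png',(200,130,430,330),3)
```

```text
t 27.25 F [-0.67  0.1  -0.96] sd [0.71 0.51 0.29] pos [427.23 348.96 160.49]
```

View pics/w9.png

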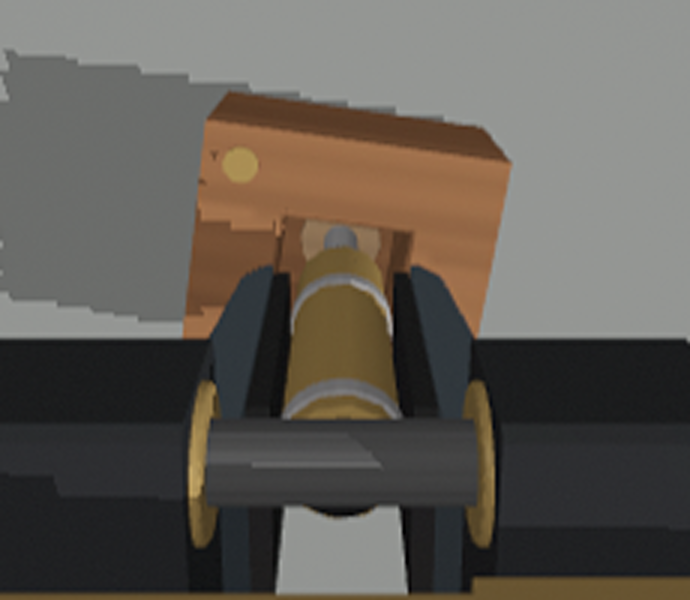

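move_arm --moves '[[[0.02,0,0],0,-0.4],[[0.02,0,0],0,-0.2],[[0.02,0,0],0,0.2],[[0.02,0,0],0,0.6],[[0.02,0,0],0,1],[[0.02,0,0],0,1],[[0.02,0,0],0,1],[[0,0,0],0,1],[[-4,0,0],0,1],[[-8,0,0],0,1],[[-12,0,0],0,1],[[-13,0,0],0,1],[[-13,0,0],0,1]]'

```text
time_s: 28.92
ee_pos: [427.0, 348.8, 290.1]
ee_rot: [69.4, 90.0, 55.7]
force: [-0.5, -0.0, 0.2]
gripper_width: 91.4
```

Run:
```python
from h import *
st();save('scene','s3.png')
im=cv2.imread('pics/s3.png');cv2.imwrite('pics/s3c.png',cv2.resize(im[90:280,160:520],None,fx=2.2,fy=2.2,interpolation=cv2.INTER_CUBIC))
```

```text
{'time_s': np.float64(28.92), 'qpos': array([ 38.04,  16.26,  92.95,   0.  ,  70.78, -38.28]), 'ee_pos': array([427.02, 348.79, 290.08]), 'ee_rot': array([69.39, 89.99, 55.71]), 'force': array([-0.47, -0.02,  0.16]), 'gripper_width': np.float64(91.38)}
```

View pics/s3c.png

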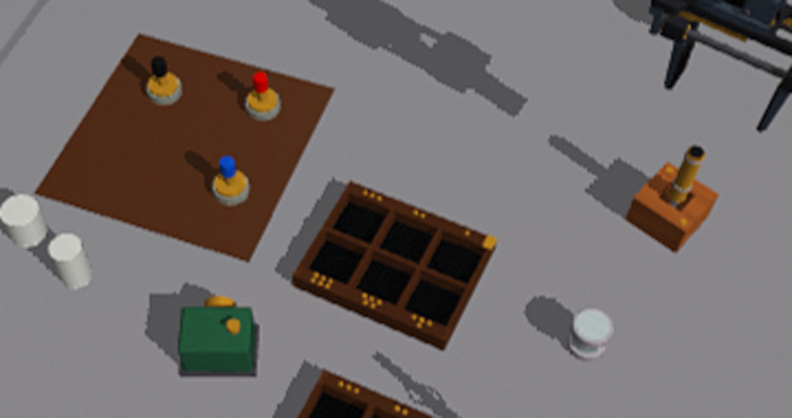

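Run:
```python
from h import *
go([560,-215,300])
```

```text
shift cm [ -1.05 -51.6   26.28] tool y angle 76.3 tilt [-0.0016 -0.0012 -1.    ]
```

move_arm --moves '[[[-1,-5.2,2.6],0,1],[[-1,-10.4,5.2],0,1],[[-1,-15.5,7.8],0,1],[[-1,-20.6,10.4],0,1],[[-1,-25.8,13],0,1],[[-1,-31,15.6],0,1],[[-1,-36.2,18.2],0,1],[[-1,-41.2,21],0,1],[[-1,-46.4,23.6],0,1],[[-1,-51.6,26.2],0,1],[[-1,-51.6,26.2],0,1],[[-1,-51.6,26.2],0,1],[[-1,-51.6,26.2],0,1],[[-1,-51.6,26.2],0,1]]'

```text
time_s: 30.72
ee_pos: [559.5, -213.2, 300.3]
ee_rot: [122.6, 90.0, 109.0]
force: [-0.4, -0.4, -0.5]
gripper_width: 91.1
```

Run:
```python
from h import *
st();save('wrist','w10.png')
```

```text
{'time_s': np.float64(30.72), 'qpos': array([-2.196e+01,  2.021e+01,  8.563e+01,  1.000e-02,  7.418e+01,
       -9.838e+01]), 'ee_pos': array([ 559.54, -213.19,  300.29]), 'ee_rot': array([122.55,  89.98, 108.97]), 'force': array([-0.42, -0.39, -0.55]), 'gripper_width': np.float64(91.13)}
```

View pics/w10.png

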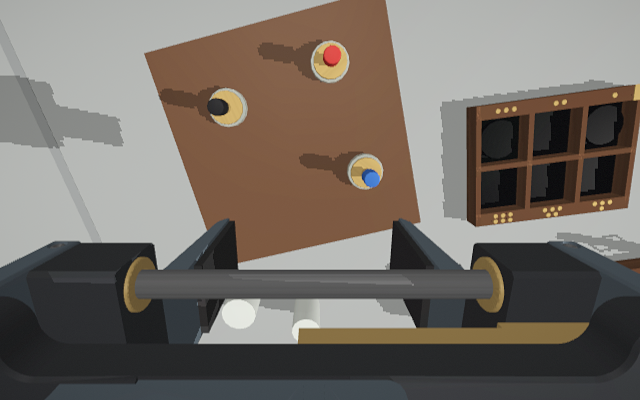

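Run:
```python
from h import *
save('wrist','w10c.png',(190,25,400,200),3.8)
```

```text
(no output)
```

View pics/w10c.png

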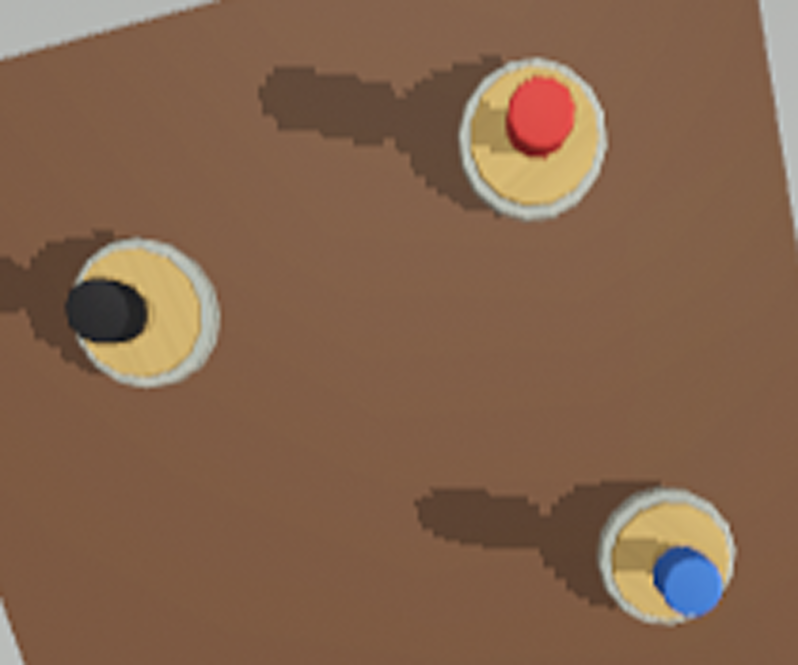

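Run:
```python
from h import *
for n,a,b in(('red',(542,112),(537,136)),('black',(100,310),(141,316)),('blue',(693,586),(671,562))):
    o=np.array([190,25]);print(n,ray('wrist',np.array(a)/3.8+o,58).round(1),ray('wrist',np.array(b)/3.8+o,18).round(1))
go([434,-163,250])
```

```text
red [[ 436.6 -164.1   58. ]] [[ 436.7 -163.2   18. ]]
black [[ 456.4 -290.7   58. ]] [[ 457.5 -290.6   18. ]]
blue [[ 568.8 -149.5   58. ]] [[ 569.4 -149.3   18. ]]
shift cm [  5.04   1.95 -13.4 ] tool y angle 76.4 tilt [ 3.e-04  0.e+00 -1.e+00]
```

Run:
```python
from h import *
go([436.6,-163.7,200])
```

```text
shift cm [ 10.04   1.95 -13.13] tool y angle 76.4 tilt [ 3.e-04  0.e+00 -1.e+00]
```

move_arm --moves '[[[0,1,-6],0,0.4],[[0,1.95,-13.1],0,0.4],[[4,1.95,-13.1],0,0.4],[[8,1.95,-13.1],0,0.4],[[10,1.95,-13.1],0,0.4],[[10,1.95,-13.1],0,0.4],[[10,1.95,-13.1],0,0.4]]'

```text
time_s: 31.7
ee_pos: [437.6, -164.6, 201.2]
ee_rot: [-5.8, 89.9, -19.4]
force: [0.8, 0.7, 0.4]
gripper_width: 64.1
```

Run:
```python
from h import *
st();save('wrist','w11.png');go([436.6,-163.7,108])
```

```text
{'time_s': np.float64(31.7), 'qpos': array([-2.2020e+01,  1.3460e+01,  1.1109e+02,  1.0000e-02,  5.5340e+01,
       -9.8360e+01]), 'ee_pos': array([ 437.64, -164.61,  201.23]), 'ee_rot': array([ -5.77,  89.89, -19.43]), 'force': array([0.79, 0.7 , 0.44]), 'gripper_width': np.float64(64.14)}
shift cm [ 9.34  0.07 -0.16] tool y angle 76.3 tilt [ 2.4e-03 -9.0e-04 -1.0e+00]
```

View pics/w11.png

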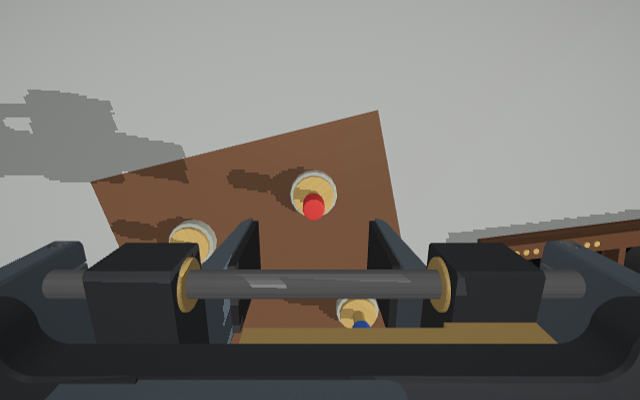

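move_arm --moves '[[[3,0,0],0,0.4],[[6,0,0],0,0.4],[[8.3,0,0],0,0.4],[[9.25,0,0],0,0.4],[[9.25,0,0],0,0.4],[[9.25,0,0],0,0.4],[[9.25,0,0],0,-0.3],[[9.25,0,0],0,-1],[[9.25,0,0],0,-1],[[9.25,0,0],0,-1],[[9.25,0,0],0,-1],[[9.25,0,0],0,-1],[[9.25,0,0],0,-1],[[9.25,0,0],0,-1],[[9.25,0,0],0,-1]]' --force 20

```text
time_s: 33.62
ee_pos: [437.0, -164.5, 107.7]
ee_rot: [103.0, 90.0, 89.3]
force: [-0.1, -0.6, -0.1]
gripper_width: 17.4
```

Run:
```python
from h import *
favg(4);st();save('wrist','w12.png',(160,100,480,340),2.5);P=np.load('pockets.npy');go([*P[1][:2],200])
```

```text
t 33.825 F [-0.06 -0.12 -0.28] sd [0.63 0.4  0.79] pos [ 436.98 -164.52  107.7 ]
{'time_s': np.float64(33.83), 'qpos': array([-22.04,  20.7 , 117.77,   0.  ,  41.54, -98.37]), 'ee_pos': array([ 437.  , -164.52,  107.71]), 'ee_rot': array([75.09, 90.  , 61.41]), 'force': array([-0.73, -0.25, -0.6 ]), 'gripper_width': np.float64(17.06)}
shift cm [-9.23 26.44  7.78] tool y angle 76.3 tilt [-0.e+00  1.e-04 -1.e+00]
```

View pics/w12.png

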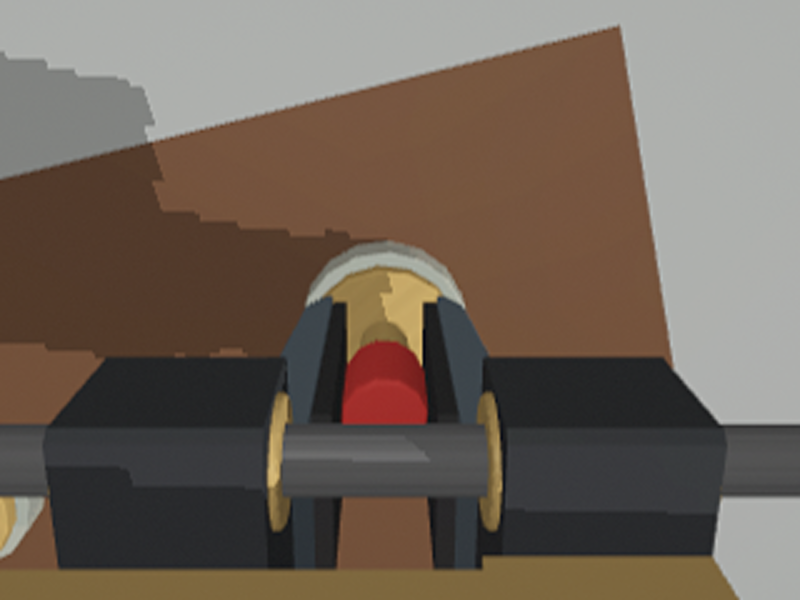

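move_arm --moves '[[[-1,0,0],0,-1],[[-3,0,0],0,-1],[[-6,0,0],0,-1],[[-9.2,0,0],0,-1],[[-9.2,5.3,1.6],0,-1],[[-9.2,10.6,3.2],0,-1],[[-9.2,15.9,4.7],0,-1],[[-9.2,21.2,6.3],0,-1],[[-9.2,26.4,7.8],0,-1],[[-9.2,26.4,7.8],0,-1],[[-9.2,26.4,7.8],0,-1],[[-9.2,26.4,7.8],0,-1],[[-9.2,26.4,7.8],0,-1]]'

```text
time_s: 35.5
ee_pos: [574.8, 72.5, 200.0]
ee_rot: [-173.7, 90.0, 172.6]
force: [0.2, 0.0, -1.8]
gripper_width: 17.3
```

Run:
```python
from h import *
favg(3);st();save('wrist','w13.png',(160,100,480,340),2.5);P=np.load('pockets.npy');go([*P[1][:2],113])
```

```text
t 35.65 F [-0.14 -0.27 -1.13] sd [0.51 0.13 0.55] pos [574.98  72.77 199.95]
{'time_s': np.float64(35.65), 'qpos': array([ 6.090e+00,  2.284e+01,  9.685e+01,  1.000e-02,  6.031e+01,
       -7.018e+01]), 'ee_pos': array([575.05,  72.92, 199.91]), 'ee_rot': array([54.11, 89.99, 40.37]), 'force': array([ 0.58, -0.21, -0.49]), 'gripper_width': np.float64(17.72)}
shift cm [ 8.69  0.09 -0.03] tool y angle 76.3 tilt [ 1.e-04  1.e-04 -1.e+00]
```

View pics/w13.png

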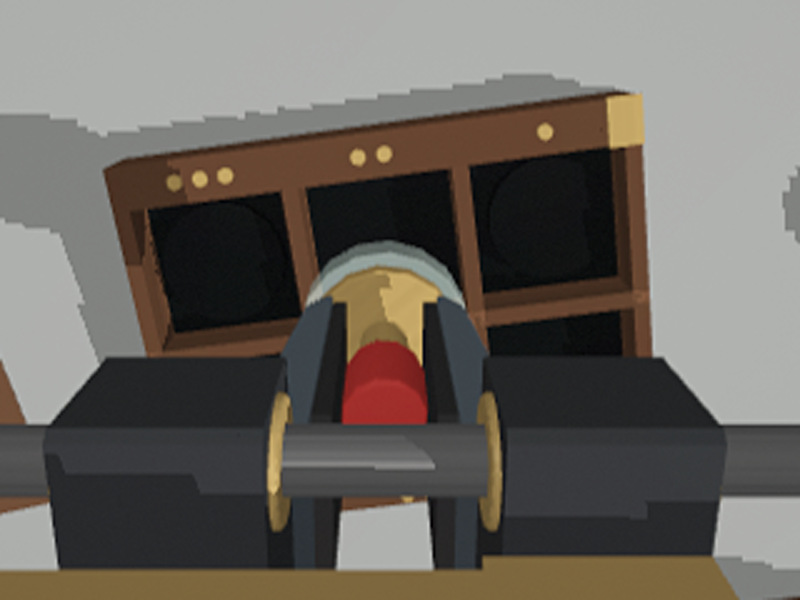

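move_arm --moves '[[[3,0.1,0],0,-1],[[5.5,0.1,0],0,-1],[[7,0.1,0],0,-1],[[7.8,0.1,0],0,-1],[[8.3,0.1,0],0,-1],[[8.55,0.1,0],0,-1],[[8.55,0.1,0],0,-1],[[8.65,0.1,0],0,-1],[[8.65,0.1,0],0,-1]]'

```text
time_s: 36.83
ee_pos: [575.8, 74.6, 113.7]
ee_rot: [21.8, 89.9, 8.1]
force: [-0.4, 0.4, 0.4]
gripper_width: 17.2
```

Run:
```python
from h import *
favg(5);save('wrist','w14.png',(160,100,480,340),2.5)
```

```text
t 37.075 F [ 0.23 -0.42  1.47] sd [0.58 0.26 0.29] pos [575.78  74.54 113.69]
```

View pics/w14.png

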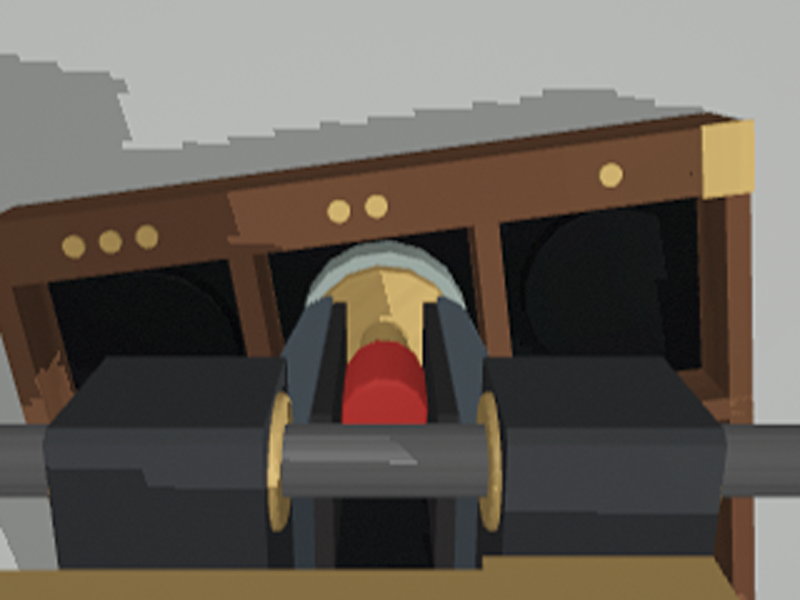

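move_arm --moves '[[[0,0,0],0,-0.5],[[0,0,0],0,-0.3],[[0,0,0],0,0],[[0,0,0],0,0.2],[[0,0,0],0,0.2],[[0,0,0],0,0.2],[[0,0,0],0,0.2],[[-3,0,0],0,0.2],[[-6,0,0],0,0.2],[[-9,0,0],0,0.2],[[-9,0,0],0,0.2],[[-9,0,0],0,0.2]]'

```text
time_s: 38.62
ee_pos: [574.9, 74.5, 202.3]
ee_rot: [-162.0, 89.9, -175.6]
force: [-0.8, -0.5, -1.1]
gripper_width: 54.3
```

Run:
```python
from h import *
st();save('wrist','w15.png');go([640,-165,250])
```

```text
{'time_s': np.float64(38.62), 'qpos': array([  6.24,  22.75,  96.61,   0.  ,  60.74, -70.08]), 'ee_pos': array([574.87,  74.46, 202.29]), 'ee_rot': array([-161.96,   89.91, -175.63]), 'force': array([-0.75, -0.48, -1.06]), 'gripper_width': np.float64(54.29)}
shift cm [ -4.82 -21.72  12.  ] tool y angle 76.3 tilt [-2.6e-03 -2.0e-04 -1.0e+00]
```

View pics/w15.png

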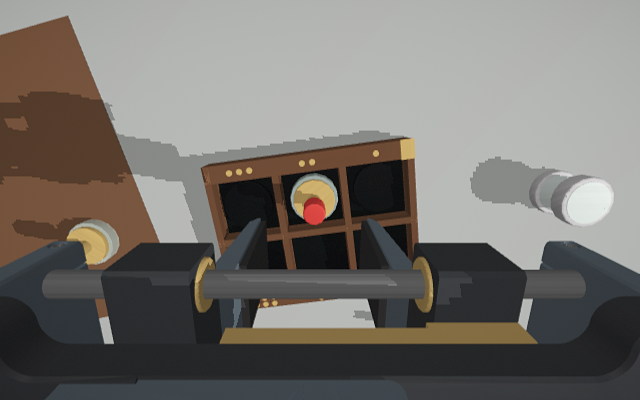

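Run:
```python
from h import *
go([600,-157,230])
```

```text
shift cm [ -2.81 -21.89   7.93] tool y angle 76.3 tilt [-2.6e-03 -2.0e-04 -1.0e+00]
```

move_arm --moves '[[[-3,-5.5,2],0,0.4],[[-3,-11,4],0,0.4],[[-3,-16.5,6],0,0.4],[[-3,-21.9,7.9],0,0.4],[[-3,-21.9,7.9],0,0.4],[[-3,-21.9,7.9],0,0.4],[[-3,-21.9,7.9],0,0.4]]'

```text
time_s: 39.55
ee_pos: [600.2, -155.5, 232.7]
ee_rot: [160.2, 89.9, 146.6]
force: [-0.2, 0.8, -0.3]
gripper_width: 63.9
```

Run:
```python
from h import *
st();print(proj('wrist',[[568.8,-149.4,58],[569.4,-149.4,18]]));save('wrist','w16.png')
```

```text
{'time_s': np.float64(39.55), 'qpos': array([-1.560e+01,  2.469e+01,  8.860e+01,  3.000e-02,  6.680e+01,
       -9.202e+01]), 'ee_pos': array([ 600.19, -155.52,  232.66]), 'ee_rot': array([160.22,  89.92, 146.63]), 'force': array([-0.21,  0.82, -0.3 ]), 'gripper_width': np.float64(63.95)}
[[311.54890396 166.38964599]
 [311.87826618 160.31262231]]
```

View pics/w16.png

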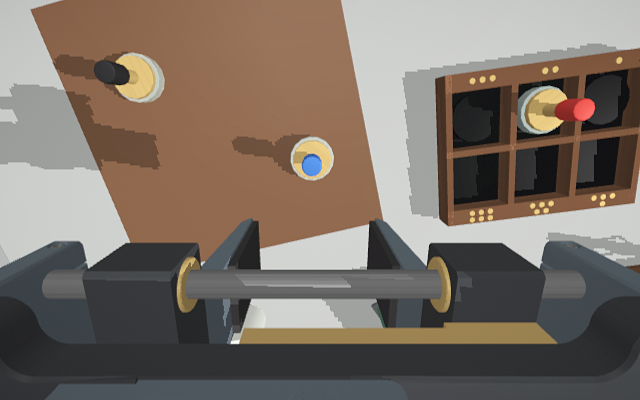

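Run:
```python
from h import *
go([569,-149.4,107.7]);print(ray('scene',[(259,235),(261,228),(171,188),(191,207)],55).round(0))
```

```text
shift cm [12.52 -0.15 -3.18] tool y angle 76.4 tilt [-7.e-04  5.e-04 -1.e+00]
[[ 763.  -70.   55.]
 [ 744.  -73.   55.]
 [ 718. -327.   55.]
 [ 750. -254.   55.]]
```

move_arm --moves '[[[0,-0.15,-3.2],0,0.4],[[4,-0.15,-3.2],0,0.4],[[8,-0.15,-3.2],0,0.4],[[11,-0.15,-3.2],0,0.4],[[12.45,-0.15,-3.2],0,0.4],[[12.45,-0.15,-3.2],0,0.4],[[12.45,-0.15,-3.2],0,0.4],[[12.45,-0.15,-3.2],0,-0.3],[[12.45,-0.15,-3.2],0,-1],[[12.45,-0.15,-3.2],0,-1],[[12.45,-0.15,-3.2],0,-1],[[12.45,-0.15,-3.2],0,-1],[[12.45,-0.15,-3.2],0,-1],[[12.45,-0.15,-3.2],0,-1],[[12.45,-0.15,-3.2],0,-1],[[12.45,-0.15,-3.2],0,-1]]'

```text
time_s: 41.6
ee_pos: [568.9, -150.8, 108.6]
ee_rot: [142.0, 90.0, 128.3]
force: [0.9, -0.0, -0.4]
gripper_width: 17.5
```

Run:
```python
from h import *
favg(4);st();save('wrist','w17.png',(160,100,480,340),2.5);P=np.load('pockets.npy');go([*P[3][:2],200])
```

```text
t 41.8 F [ 0.31  0.31 -1.51] sd [0.48 0.3  0.67] pos [ 568.92 -150.82  108.65]
{'time_s': np.float64(41.8), 'qpos': array([-15.97,  29.2 , 101.48,   0.  ,  49.33, -92.29]), 'ee_pos': array([ 568.92, -150.85,  108.65]), 'ee_rot': array([162.18,  89.99, 148.5 ]), 'force': array([ 1.12,  0.3 , -2.25]), 'gripper_width': np.float64(17.58)}
shift cm [-9.13 28.74  0.41] tool y angle 76.3 tilt [-1.e-04  1.e-04 -1.e+00]
```

View pics/w17.png

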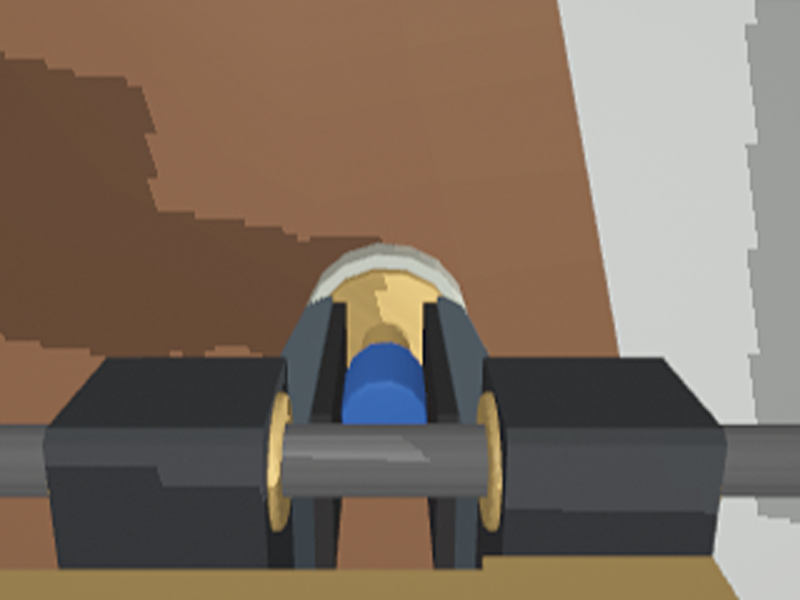

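move_arm --moves '[[[-1,0,0],0,-1],[[-3,0,0],0,-1],[[-6,0,0],0,-1],[[-9.1,0,0],0,-1],[[-9.1,5.8,0.1],0,-1],[[-9.1,11.6,0.2],0,-1],[[-9.1,17.4,0.3],0,-1],[[-9.1,23,0.4],0,-1],[[-9.1,28.75,0.4],0,-1],[[-9.1,28.75,0.4],0,-1],[[-9.1,28.75,0.4],0,-1],[[-9.1,28.75,0.4],0,-1],[[-9.1,28.75,0.4],0,-1]]'

```text
time_s: 43.48
ee_pos: [640.8, 126.2, 200.0]
ee_rot: [-17.7, 90.0, -31.5]
force: [0.6, 0.6, -1.6]
gripper_width: 17.4
```

Run:
```python
from h import *
favg(3);save('wrist','w18.png',(160,100,480,340),2.5);P=np.load('pockets.npy');go([*P[3][:2],114.5])
```

```text
t 43.625 F [ 0.3  -0.11 -1.69] sd [0.24 0.13 0.62] pos [640.82 126.59 199.92]
shift cm [ 8.54  0.05 -0.01] tool y angle 76.3 tilt [ 1.e-04  1.e-04 -1.e+00]
```

View pics/w18.png

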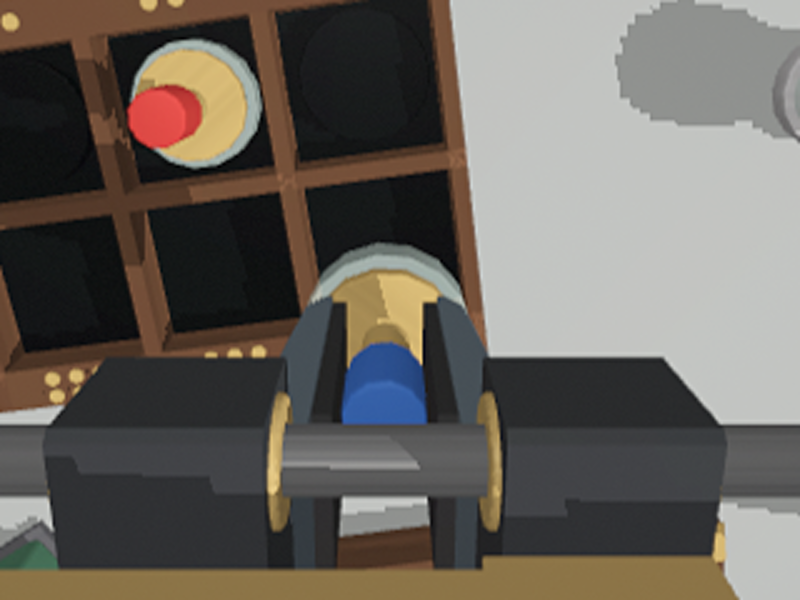

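move_arm --moves '[[[3,0.05,0],0,-1],[[5.5,0.05,0],0,-1],[[7,0.05,0],0,-1],[[7.8,0.05,0],0,-1],[[8.2,0.05,0],0,-1],[[8.4,0.05,0],0,-1],[[8.4,0.05,0],0,-1],[[8.5,0.05,0],0,-1],[[8.55,0.05,0],0,-1],[[8.55,0.05,0],0,-1]]'

```text
time_s: 44.92
ee_pos: [641.1, 128.1, 114.6]
ee_rot: [35.7, 90.0, 22.0]
force: [0.3, -0.2, -0.1]
gripper_width: 17.4
```

Run:
```python
from h import *
favg(5)
```

```text
t 45.175 F [-0.56  0.6   0.96] sd [0.23 0.51 0.76] pos [641.15 128.12 114.61]
```

Floor contact (force rose by about 2.6 N). Releasing.

move_arm --moves '[[[0,0,0],0,-0.5],[[0,0,0],0,-0.3],[[0,0,0],0,0],[[0,0,0],0,0.2],[[0,0,0],0,0.2],[[0,0,0],0,0.2],[[0,0,0],0,0.2],[[-3,0,0],0,0.2],[[-6,0,0],0,0.2],[[-10,0,0],0,0.2],[[-13,0,0],0,0.2],[[-13,0,0],0,0.2]]'

```text
time_s: 46.68
ee_pos: [642.0, 128.3, 247.1]
ee_rot: [24.9, 89.7, 11.3]
force: [-0.3, -0.3, -0.2]
gripper_width: 54.8
```

Run:
```python
from h import *
st();save('wrist','w19.png');go([500,-285,240])
```

```text
{'time_s': np.float64(46.68), 'qpos': array([ 1.029e+01,  2.698e+01,  8.256e+01,  1.000e-02,  7.011e+01,
       -6.603e+01]), 'ee_pos': array([642.03, 128.25, 247.1 ]), 'ee_rot': array([24.94, 89.65, 11.26]), 'force': array([-0.32, -0.3 , -0.17]), 'gripper_width': np.float64(54.81)}
shift cm [  0.45 -43.47  -3.94] tool y angle 76.3 tilt [ 1.8e-03  4.0e-04 -1.0e+00]
```

View pics/w19.png

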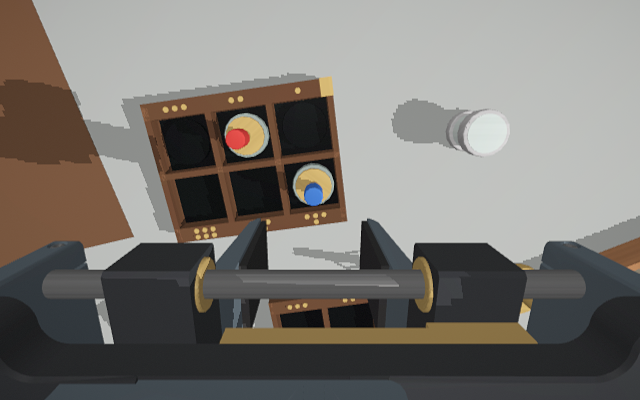

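move_arm --moves '[[[0.5,-6,-0.5],0,0.4],[[0.5,-12,-1.1],0,0.4],[[0.5,-18,-1.6],0,0.4],[[0.5,-24,-2.2],0,0.4],[[0.5,-30,-2.8],0,0.4],[[0.5,-36,-3.3],0,0.4],[[0.5,-43.5,-3.9],0,0.4],[[0.5,-43.5,-3.9],0,0.4],[[0.5,-43.5,-3.9],0,0.4],[[0.5,-43.5,-3.9],0,0.4],[[0.5,-43.5,-3.9],0,0.4]]'

```text
time_s: 48.1
ee_pos: [500.7, -283.9, 239.0]
ee_rot: [125.1, 90.0, 111.6]
force: [0.5, -0.1, -0.4]
gripper_width: 63.7
```

Run:
```python
from h import *
st();print(proj('wrist',[[456.4,-290.7,58],[457.5,-290.6,18]]));save('wrist','w20.png');go([457,-290.7,107.7])
```

```text
{'time_s': np.float64(48.1), 'qpos': array([-3.0710e+01,  2.0550e+01,  9.4290e+01,  2.0000e-02,  6.5190e+01,
       -1.0716e+02]), 'ee_pos': array([ 500.71, -283.92,  239.04]), 'ee_rot': array([125.11,  89.97, 111.55]), 'force': array([ 0.49, -0.1 , -0.44]), 'gripper_width': np.float64(63.69)}
[[293.66901456 154.11951684]
 [296.44319003 150.06637467]]
shift cm [13.14 -1.67 -4.09] tool y angle 76.4 tilt [-1.e-04  4.e-04 -1.e+00]
```

View pics/w20.png

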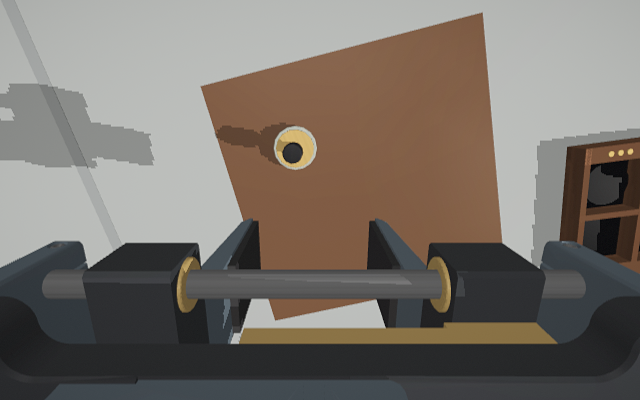

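Black knob is at (292,153), as predicted. Grasp.

move_arm --moves '[[[0,-1.65,-4.1],0,0.4],[[4,-1.65,-4.1],0,0.4],[[8,-1.65,-4.1],0,0.4],[[11,-1.65,-4.1],0,0.4],[[13.1,-1.65,-4.1],0,0.4],[[13.1,-1.65,-4.1],0,0.4],[[13.1,-1.65,-4.1],0,0.4],[[13.1,-1.65,-4.1],0,-0.3],[[13.1,-1.65,-4.1],0,-1],[[13.1,-1.65,-4.1],0,-1],[[13.1,-1.65,-4.1],0,-1],[[13.1,-1.65,-4.1],0,-1],[[13.1,-1.65,-4.1],0,-1],[[13.1,-1.65,-4.1],0,-1],[[13.1,-1.65,-4.1],0,-1],[[13.1,-1.65,-4.1],0,-1]]'

```text
time_s: 50.15
ee_pos: [456.4, -291.7, 108.2]
ee_rot: [120.2, 90.0, 106.5]
force: [0.3, 0.4, -0.3]
gripper_width: 17.1
```

Run:
```python
from h import *
favg(4);st();save('wrist','w21.png',(160,100,480,340),2.5);P=np.load('pockets.npy');go([*P[5][:2],200])
```

```text
t 50.35 F [-0.13 -0.41 -1.01] sd [0.38 0.52 0.63] pos [ 456.42 -291.7   108.15]
{'time_s': np.float64(50.35), 'qpos': array([-3.3800e+01,  2.5900e+01,  1.0798e+02,  1.0000e-02,  4.6140e+01,
       -1.1013e+02]), 'ee_pos': array([ 456.43, -291.7 ,  108.14]), 'ee_rot': array([126.68,  89.99, 113.  ]), 'force': array([ 0.02,  0.17, -0.1 ]), 'gripper_width': np.float64(17.58)}
shift cm [-9.18 33.2   9.63] tool y angle 76.3 tilt [-1.e-04  2.e-04 -1.e+00]
```

View pics/w21.png

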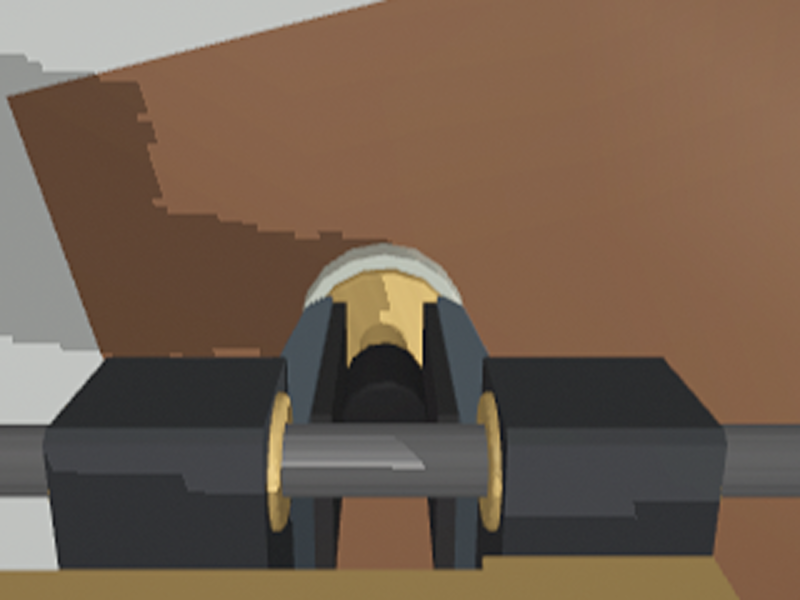

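move_arm --moves '[[[-1,0,0],0,-1],[[-3,0,0],0,-1],[[-6,0,0],0,-1],[[-9.2,0,0],0,-1],[[-9.2,5.5,1.6],0,-1],[[-9.2,11,3.2],0,-1],[[-9.2,16.6,4.8],0,-1],[[-9.2,22.2,6.4],0,-1],[[-9.2,27.7,8],0,-1],[[-9.2,33.2,9.6],0,-1],[[-9.2,33.2,9.6],0,-1],[[-9.2,33.2,9.6],0,-1],[[-9.2,33.2,9.6],0,-1],[[-9.2,33.2,9.6],0,-1]]'

```text
time_s: 52.15
ee_pos: [627.8, 6.9, 200.5]
ee_rot: [-160.8, 90.0, -174.5]
force: [-0.0, 0.2, -1.3]
gripper_width: 17.3
```

Run:
```python
from h import *
favg(3);save('wrist','w22.png',(160,100,480,340),2.5);P=np.load('pockets.npy');go([*P[5][:2],114.1])
```

```text
t 52.3 F [-0.26  0.27 -1.57] sd [0.4  0.42 0.07] pos [627.97   7.24 200.45]
shift cm [8.62 0.06 0.03] tool y angle 76.3 tilt [ 1.e-04  1.e-04 -1.e+00]
```

View pics/w22.png

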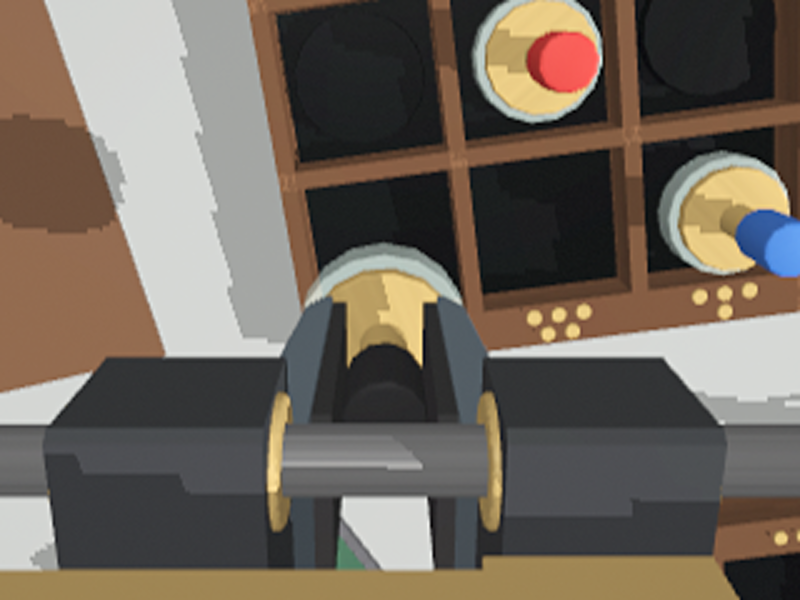

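move_arm --moves '[[[3,0.05,0],0,-1],[[5.5,0.05,0],0,-1],[[7,0.05,0],0,-1],[[7.8,0.05,0],0,-1],[[8.2,0.05,0],0,-1],[[8.45,0.05,0],0,-1],[[8.45,0.05,0],0,-1],[[8.55,0.05,0],0,-1],[[8.6,0.05,0],0,-1],[[8.6,0.05,0],0,-1]]'

```text
time_s: 53.6
ee_pos: [628.4, 8.7, 114.3]
ee_rot: [60.1, 90.0, 46.4]
force: [0.4, 0.6, -1.5]
gripper_width: 17.6
```

Run:
```python
from h import *
favg(5)
```

```text
t 53.85 F [-0.05  0.14 -0.8 ] sd [0.33 0.44 0.69] pos [628.4    8.63 114.29]
```

move_arm --moves '[[[0.04,0,0],0,-1],[[0.04,0,0],0,-1],[[0.04,0,0],0,-0.5],[[0.04,0,0],0,-0.3],[[0.04,0,0],0,0],[[0.04,0,0],0,0.2],[[0.04,0,0],0,0.2],[[0.04,0,0],0,0.2],[[0.04,0,0],0,0.2],[[-3,0,0],0,0.2],[[-6,0,0],0,0.2],[[-10,0,0],0,0.2],[[-14,0,0],0,0.2],[[-14,-6,4],0,0.2],[[-14,-6,6],0,0.2],[[-14,-6,6],0,0.2]]'

```text
time_s: 55.85
ee_pos: [673.2, -65.1, 253.7]
ee_rot: [71.4, 90.0, 57.6]
force: [0.2, 0.5, -0.2]
gripper_width: 54.9
```

Run:
```python
from h import *
st();save('wrist','w23.png');save('scene','s4.png');save('side','d4.png',(150,120,470,320),2.5)
```

```text
{'time_s': np.float64(55.85), 'qpos': array([-6.500e+00,  2.884e+01,  7.840e+01,  1.000e-02,  7.276e+01,
       -8.271e+01]), 'ee_pos': array([673.22, -65.09, 253.73]), 'ee_rot': array([71.39, 89.99, 57.6 ]), 'force': array([ 0.24,  0.47, -0.17]), 'gripper_width': np.float64(54.91)}
```

View pics/w23.png

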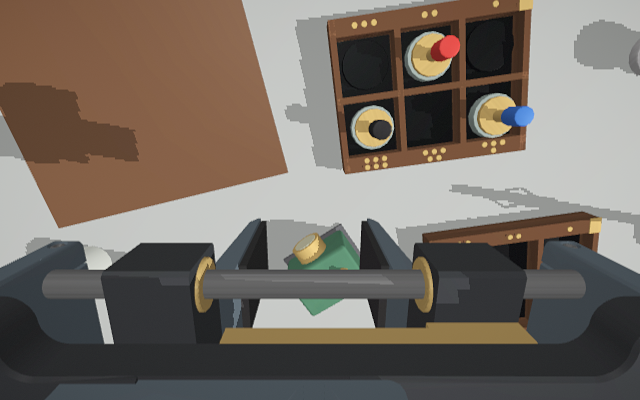

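View pics/s4.png

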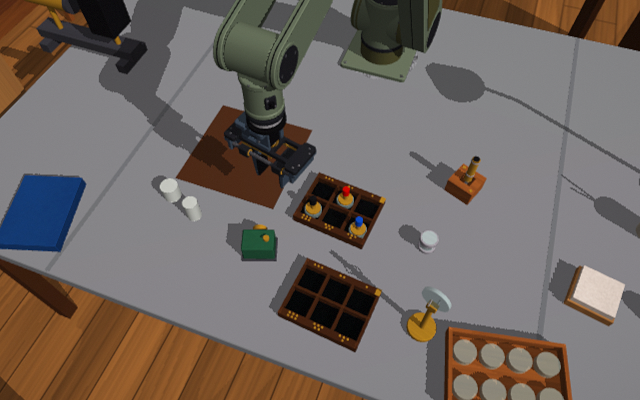

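View pics/d4.png

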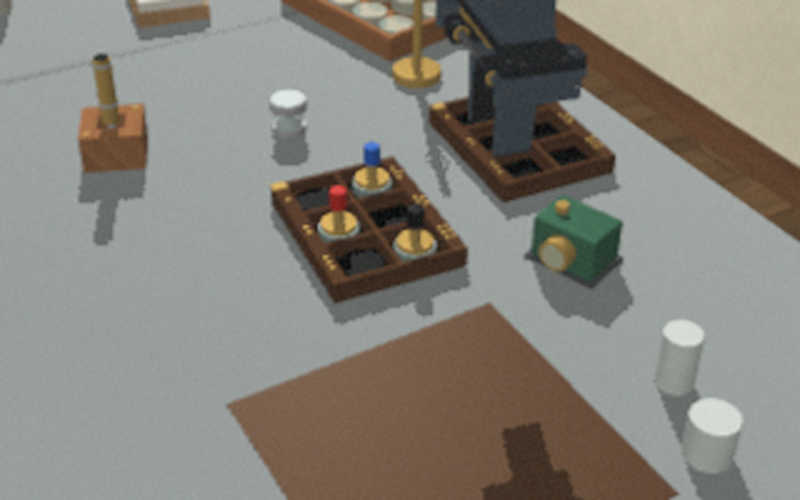

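Run:
```python
from h import *
save('wrist','w24.png',(320,0,540,180),3.6);P=np.load('pockets.npy')
for i in(1,3,5): print(i+1,proj('wrist',[[*P[i][:2],24],[*P[i][:2],64]]).round(0).tolist())
```

```text
2 [[429.0, 58.0], [447.0, 50.0]]
4 [[492.0, 114.0], [517.0, 114.0]]
6 [[372.0, 131.0], [380.0, 133.0]]
```

View pics/w24.png

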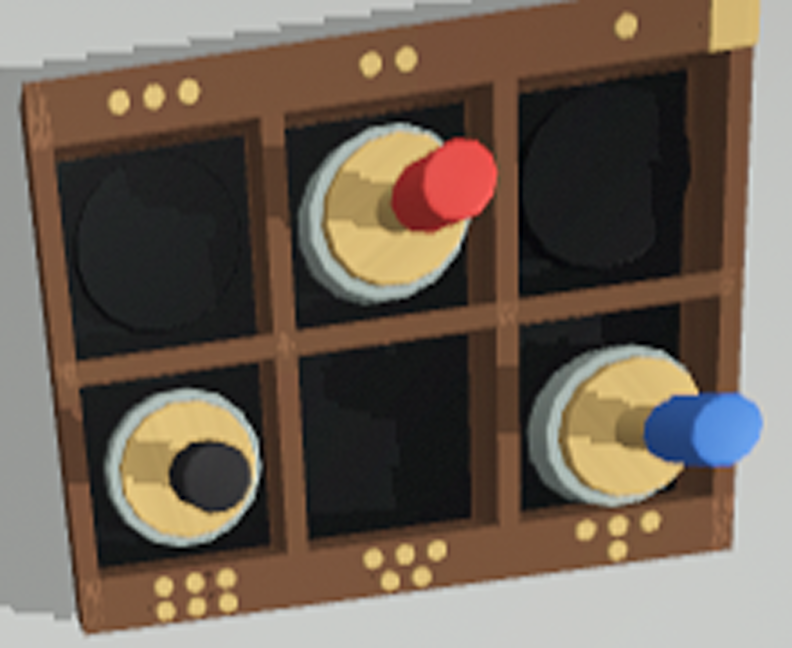

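Knob tops and mounts are within a pixel or two of where plates standing flat in pockets 2, 4 and 6 should appear. The robot is clear, so I'm handing in.

```bash
python3 -c "
from workcell import env
print(env.job_done())"
```

```text
the job is handed in; nothing more can be done
None
```

The three test plates on the mat are in the tray: red in pocket 2, blue in 4 and black in 6. Pocket 5 is left free, and there was no white plate on the mat. I handed the job in at about 56 s.

- **Feeling the pockets:** I pressed the feeler in pockets 1 to 6 in order, about 5 mm of plunger travel and 2.3 to 2.7 N each time. Pockets 1 and 3 stopped it at the glass-disc height; 2, 4, 5 and 6 let it down to the floor. The faint disc outlines in the wrist pictures showed the same two pockets. The feeler then went back upright in its block before I touched any plate.
- **Last checks:** The final pictures show the plates flat and centred within a pixel or two, the feeler upright in its block, and the loupe, cylinders and prism apparently unmoved. The gripper was raised and touching nothing.
- **Weaker or disagreeing readings:** When setting down the black plate, the floor-contact force was weak (about 0.8 N, against about 2.6 N for the others). I lowered it another 0.4 mm before letting go and confirmed by picture that it sits flat. The scene and side cameras differed by 5 to 11 mm in y on positions, so I measured everything with the wrist camera.

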